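# Clamp a drain cock in the air-test rig

## Robot

A 6-joint arm with a two-finger parallel gripper is mounted at the origin on a cart in front of the work surface, level with it; the furniture and walls round the work are solid. World frame = base frame: x ahead of the robot, y to its left, z up, the work surface at z = 0. Lengths are in mm, angles in degrees, forces in N, time in s.
With the tool pointing down it reaches from about 300 to 850 mm from the base axis. Payload 4.2 kg.
Tool frame: the origin (TCP) lies between the finger pads, 19 mm behind the fingertips; this is the grasp point; z points along the fingers, y is the line along which they close (so a half turn about z gives the same grasp; the last joint's range is limited). The gripper opens to 91 mm and grips with 3 to 60 N. Pads are 32 mm wide; open, the fingers measure 118 mm over their backs; the gripper's body (76 mm by 178 mm) begins 60 mm behind the grasp point.
Start: joints at [69.271, 18.312, 89.639, -0, 72.044, -1.146], TCP at [192.733, 541.752, 232.776] pointing down, gripper open.
Joint ranges: [-177.97, 177.97], [-48.28, 115.42], [12.27, 149.76], [-77.06, 257.06], [2.81, 150.46], [-146.56, 146.56]. Speed limits (degrees/s): [147.25, 147.25, 180, 180, 180, 180].

## Interface

Orientations are given as [roll, pitch, yaw] about the fixed x, y, z axes, in that order (R = Rz(yaw) Ry(pitch) Rx(roll)).
In Python, from workcell import env, optics, order gives the robot as it stands (env), with the cameras (optics) and the job (order).
- The arm moves only by the shell command python3 drive.py 'ROWS' [OPENING] [FORCE]. ROWS is rows parted by semicolons, their numbers by spaces, 1 to 8 of them, each of 6 numbers: dx, dy, dz in mm, then a rotation vector rx, ry, rz in degrees; each row shifts and turns the commanded pose from where the row before left it, along the tool's axes as they then stand; what a row does not reach is not made up. A row lasts 1/10 s, in which the tool goes at most 50 mm and 8.59 degrees, less where a joint would pass 70% of its speed; a pose out of reach is approached as far as the arm can. OPENING is the finger opening in mm, set as the command begins (- or left out keeps the last). The fingers move at their own pace and stop on an object; FORCE is the grip in N (left out, the last holds). Time passes only in rows, so rows that do not move let the fingers close. It prints the time, the measured TCP pose, the force, the opening and the grip force at its end.
- env.state(): the state, without advancing time (a new reading comes with each control period).
- optics.grab_frame(name): name is "scene" or "top"; returns the picture (384x512x3 uint8, blue, green, red); there is no depth.
- optics.camera_model(name): a dict with "fx", "fy", "cx", "cy" (pixels), "T" (4x4, takes a point from camera to world coordinates). Camera axes: x right, y up, looking along -z (the intrinsics and any distortion apply to the point x, -y, -z); pixel columns grow to the right and rows downward; lengths in mm; the calibration is good to about 2 mm. A picture is of the moment at which its call begins. camera_model takes no time and is no camera call.
- order.job_done(): hands the job in; it is judged then, once.
The state is a dict: "time_s": time; "qpos": joint angles; "qvel": joint speeds; "effort": joint torques, N m; "ee_pos": TCP position; "ee_rot": TCP orientation; "force": force on the tool from outside, world axes, zero at the start; "torque": the same for the moment, N m; "gripper_width": finger opening in mm; "gripper_force": force on a finger pad.
Only numpy, scipy, OpenCV 4.12 (cv2) and the standard library are available. Lean on these libraries where they do the work, as an engineer would, in place of code of your own. Each camera call takes 0.05 s, during which the arm holds its last target. There are 200 camera calls.

## Task

Set the drain cock up for its air test: lay it stem up in the two saddles of the rig, between the rubber seal plates, then hang the turnbuckle tie rod in the open-topped slots of both plates with its square heads on the outside. Turn the round sleeve in the middle of the tie rod until both plates have drawn in and press tight on the cock's two ends, and only then swing the air lever fully open, in line with its pipe. Leave the loose spanner, tin, tape roll and pipe nipple where they lie.

Things in the scene. Friction and masses are not known exactly. Their poses are not given: they have to be found in the camera images.
- rig: Test rig, fixed: grey base plate 150 x 270 x 12 mm (x, y) with two level guide rods along its y (at x = -52 and +52 mm, 45 mm up) that carry two seal plates, and grey posts at the corners, 70 mm tall. Origin: centre of the base's underside; x away from the robot, y along the guide rods to the robot's left, z up.
- saddle_seat (a point): Where the origin of the lying cock belongs: over the rig's origin, 42 mm up, axes as the rig's. Two dark saddles stand 30 mm to either side in y, each 10 mm long, and take the cock's spigots: flat floor 46 mm above the worktop, 17.6 mm wide, cheeks flaring to 38 mm apart at 62 mm. The cock lies along the rig's y; 50 mm between the saddles are free for fingers.
- drain_cock: Bright drain cock, 0.28 kg, 100 mm long along its y: round barrel in the middle, 27 mm thick and 40 mm long, with a round spigot 19 mm thick at each end and a 14 mm stem standing up at its middle to 44 mm. Origin: centre of the barrel's underside, z up along the stem. It stands stem up at the start; either end may go left. Grip across the barrel, the stem between the fingers.
- jaw_left: Left seal plate (at the rig's +y), sliding along y with 5 N of friction. Origin: middle of its rubber seal face, 55.5 mm above the worktop, on the axis of a cock in the saddles; axes as the rig's. Its steel lies 3 to 15 mm outward (+y). The seal faces start 52 to 55 mm from the rig's middle and end about 50 mm from it. A gauge outside it reaches 124 mm up.
- jaw_right: Right seal plate (at -y), the mirror image of the left one: steel 3 to 15 mm towards -y of the origin. On its outside it carries the air inlet cock and its lever.
- jaw_left_slot (a point): Middle of the slot in the left plate's top, on the axis of a tie rod that hangs in it (135 mm above the worktop, over the saddles' middle line). The slot is open upward, 16.6 mm wide in x, 12 mm long in y; floor 124 mm above the worktop, mouth flaring from 145 mm up to 33 mm wide at the top, 157 mm up.
- jaw_right_slot (a point): The same for the right plate.
- tie_rod: Turnbuckle tie rod, 0.56 kg, 167 mm long along its y: round sleeve in the middle, at each end a flat shank 14 mm wide, 22 mm tall and a square head 36 x 36 x 10 mm. Origin: middle of the sleeve on the axis, the point to grip; z up as it lies on its heads, axis 18 mm up. Hang it with its middle midway between the slots, its y along the rig's y (not turned end for end).
- tie_rod_head (a point): The left head (at the tie rod's +y): middle of its inner face, on the axis. The heads' inner faces are 145 mm apart when the sleeve reads 0 (143 to 147 at the start), the plates' outer faces 134 to 140 mm, so a hung tie rod has some 4 mm of slack at each end. The flat shanks reach from 48 mm off the middle to the heads; both ends draw in evenly.
- sleeve (a joint): Angle of the sleeve, rad (-0.3 to 0.3 at the start). The sleeve is a steel cylinder 30 mm thick, 64 mm long, knurled; two fine grooves mark its +y end. It grows as the sleeve turns about the tie rod's +y (top of the sleeve moves away from the robot), drawing each end in 3.82 mm per rad. At about 1.95 rad both seals are on the cock, 0.1 to 0.2 rad more makes them tight. See sleeve_end.
- sleeve_end (a point): End of the sleeve at its +y side, on the axis. The sleeve turns stiffly (0.25 N m), stays where it is left, and resists more when tight, then slips in the fingers. Turn it in strokes: grip across it with the TCP on the axis, tilt the tool about the axis from one side of vertical to the other (40 degrees each way is free), let go, tilt back with open fingers, grip again.
- air_lever (a joint): Air lever, rad: 0 (start, shut) pointing towards the robot (the rig's -x), crosswise to its pipe; pi/2 (open, at a stop) pointing outward (the rig's -y), in line with the pipe. It turns counter-clockwise from above about an upright pivot, 0.12 N m of friction. Flat steel, 13 x 6 mm, with a black grip 16 wide x 10 mm high over its outer 55 mm.
- air_lever_pivot (a point): Pivot of the air lever at mid thickness, 93 mm above the worktop, 47 mm towards -y of the right plate's seal face.
- air_lever_tip (a point): Tip of the air lever at mid thickness, 100 mm from the pivot.
- spanner_17: Bystander: steel combination spanner 269 mm long, lying behind the rig. Origin: centre of its underside.
- compound_tin: Bystander: round tin, 65 mm in diameter, 62 mm tall, upright. Origin: centre of its underside.
- tape_roll: Bystander: black tape roll, 55 mm in diameter, 19 mm tall, lying flat. Origin: centre of its underside.
- pipe_nipple: Bystander: threaded pipe nipple, 24 mm in diameter, 76 mm long, lying down. Origin: centre of its underside.

How it is judged:
By the outcome, as a careful person would: the job done as asked, in the order asked, and still so for the second after the job is handed in, with the robot touching nothing.
It also fails if it takes over 72 s, if anything falls off the work surface, if the arm or the gripper's body presses on something with over 40 N, if the wrist force passes 120 N, or if a joint passes its speed limit or range.

## Working session

There is one attempt and no reset: what is moved stays moved. The work goes in short steps, Python scripts to look and compute and a shell command to move; the robot and the scene stay as the last step left them, time stands still between calls to the robot, and variables do not carry over. Pictures are saved under pics/ and viewed, at most 10 in all, crops included, and the job is handed in when it is done.

```bash
ls; mkdir -p pics; python3 - <<'E'
from workcell import env, optics, order
import cv2
for n in("scene","top"):
    f=optics.grab_frame(n); cv2.imwrite(f"pics/{n}0.png",f); m=optics.camera_model(n); print(n,{k:(v if k!="T" else v.round(3).tolist()) for k,v in m.items()})
    cv2.imwrite(f"pics/{n}0b.png",cv2.resize(f,(800,600),interpolation=cv2.INTER_CUBIC))
print(env.state())
E
```

```text
drive.py
pics
workcell.py
scene {'fx': 373.41252709853103, 'fy': 373.41252709853103, 'cx': 258.21012229599705, 'cy': 198.29169910013294, 'T': [[0.506, 0.651, -0.566, 48.875], [-0.862, 0.396, -0.317, -282.704], [0.018, 0.648, 0.761, 888.157], [0.0, 0.0, 0.0, 1.0]]}
top {'fx': 459.4362827269627, 'fy': 459.4362827269627, 'cx': 263.9905646618303, 'cy': 199.11867297069796, 'T': [[-0.068, 0.975, -0.21, 359.777], [-0.998, -0.068, 0.008, 39.499], [-0.006, 0.21, 0.978, 1367.318], [0.0, 0.0, 0.0, 1.0]]}
{'time_s': 0.1, 'qpos': array([ 6.92711695e+01,  1.83471104e+01,  8.96992224e+01, -1.16364944e-03,
        7.20439342e+01, -1.14600062e+00]), 'qvel': array([-0.04237794, -0.02554791, -0.16352372,  0.00522244,  0.0552103 ,
       -0.10844046]), 'effort': array([-3.48387284e-04, -4.13334525e+01, -2.32507879e+01,  7.29398592e-02,
        4.21783724e-02, -5.46757860e-05]), 'ee_pos': array([192.57879104, 541.34402637, 232.01434259]), 'ee_rot': array([-1.79909729e+02, -6.99168997e-04,  1.60417529e+02]), 'force': array([ 0.35707318,  0.36017438, -1.08632287]), 'torque': array([-0.04535958, -0.00195457, -0.03175149]), 'gripper_force': 0.0, 'gripper_width': 91.16027445904473}
```

View pics/scene0b.png

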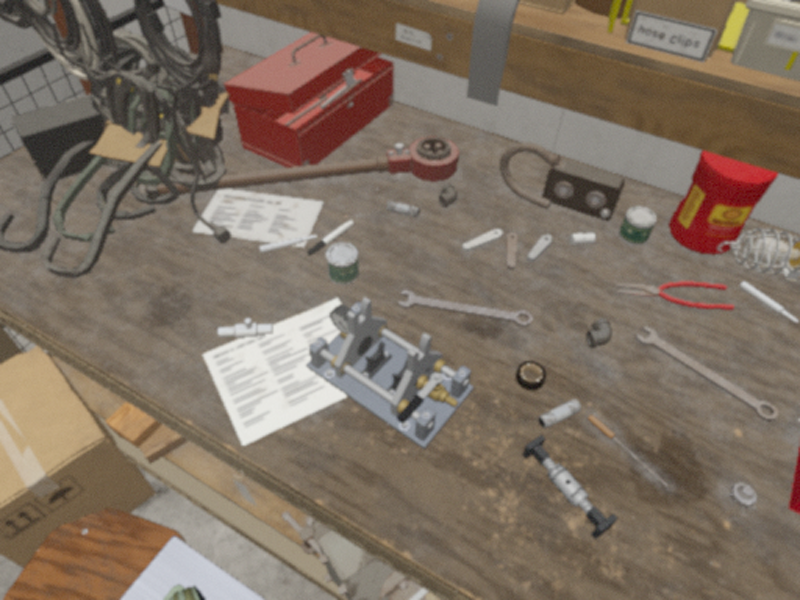

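View pics/top0b.png

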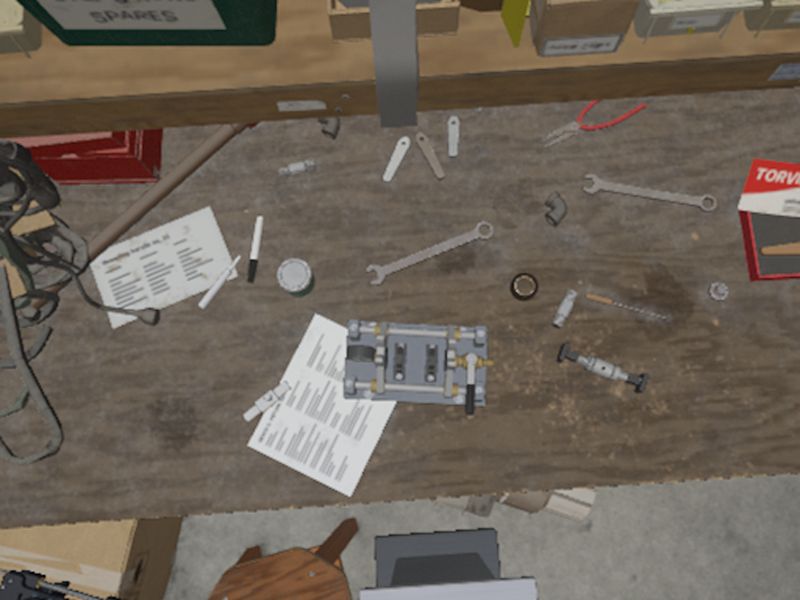

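The scene view shows the cock at (247,327), the rig around (390,370) and the tie rod at (568,485), in 800-px coordinates. In the top view the cock is at (268,400), the rig at (416,362), the tie rod at (602,367) and the lever tip at (470,410). I'll zoom in for detail.

```bash
cat > h.py <<'E'
import numpy as np, cv2
from workcell import env, optics, order
from scipy.spatial.transform import Rotation as R
def ray(n,u,v):
    m=optics.camera_model(n); T=np.array(m["T"]); d=T[:3,:3]@np.array([(u-m["cx"])/m["fx"],-(v-m["cy"])/m["fy"],-1]); return T[:3,3],d
def onz(n,u,v,z):
    o,d=ray(n,u,v); return o+d*(z-o[2])/d[2]
def proj(n,p):
    m=optics.camera_model(n); T=np.array(m["T"]); q=T[:3,:3].T@(np.asarray(p,float)-T[:3,3]); return np.array([m["cx"]+m["fx"]*q[0]/-q[2], m["cy"]-m["fy"]*q[1]/-q[2]])
def tri(a,b):
    o,d=ray("top",*a);p,e=ray("scene",*b); d=d/np.linalg.norm(d);e=e/np.linalg.norm(e)
    s=np.linalg.lstsq(np.c_[d,-e],p-o,rcond=None)[0]; A=o+d*s[0];B=p+e*s[1]; return (A+B)/2,np.linalg.norm(A-B)
def crop(f,x0,y0,w,h,s):
    c=cv2.resize(f[y0:y0+h,x0:x0+w],None,fx=s,fy=s,interpolation=cv2.INTER_CUBIC)
    for x in range(-(-x0//10)*10,x0+w,10):
        cv2.line(c,((x-x0)*s,0),((x-x0)*s,5),(0,0,255),1); cv2.putText(c,str(x),((x-x0)*s,14),0,.3,(0,0,255),1)
    for y in range(-(-y0//10)*10,y0+h,10):
        cv2.line(c,(0,(y-y0)*s),(5,(y-y0)*s),(0,0,255),1); cv2.putText(c,str(y),(6,(y-y0)*s+3),0,.3,(0,0,255),1)
    return c
E
python3 - <<'E'
from h import *
t=cv2.imread("pics/top0.png");s=cv2.imread("pics/scene0.png")
M=np.zeros((600,800,3),np.uint8)
def put(c,x,y): M[y:y+c.shape[0],x:x+c.shape[1]]=c
put(crop(t,214,200,104,68,4),0,0)
put(crop(t,152,238,38,34,6),420,0)
put(crop(t,352,212,66,42,5),420,210)
put(crop(s,190,185,120,100,3),0,275)
put(crop(s,330,275,68,70,4),365,425-5) if 0 else put(crop(s,330,277,68,68,2),365,440)
put(crop(s,136,198,44,24,6),520,440)
cv2.imwrite("pics/m1.png",M)
E
```

```text
(no output)
```

View pics/m1.png

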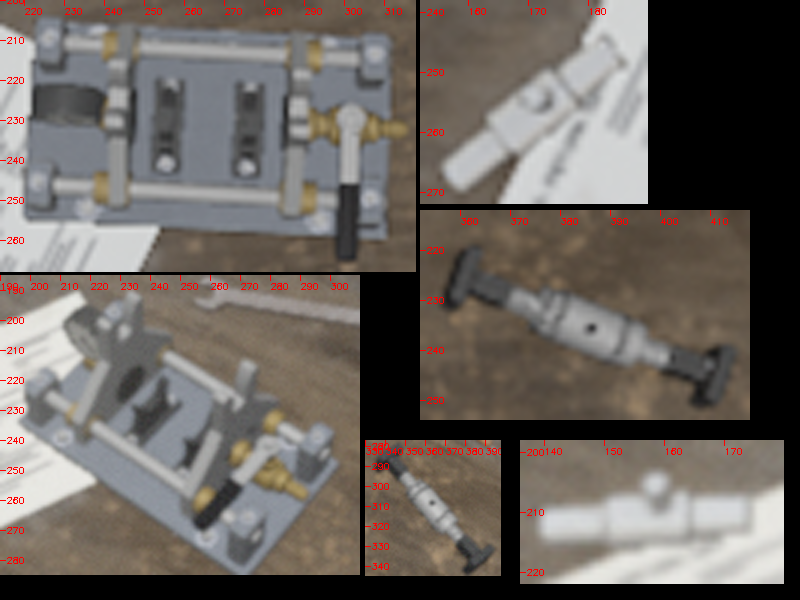

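The crops show the rig's base at about (221..311, 207..258) in the top view. The cock's ends are near (158.5,266.5) and (182,246.5), with the stem top at (171,254). The tie rod's heads are near (360,226) and (410,245). I'll compute positions and run a brightness profile along the sleeve to find its grooves.

```bash
python3 - <<'E'
from h import *
np.set_printoptions(precision=1,suppress=True,linewidth=160)
P=lambda l,n,u,v,z:print(l,onz(n,u,v,z)[:2])
for l,u,v,z in[("postLT",226,211,70),("RT",305,212,70),("LB",223,246,70),("RB",304,250,70),("baseLT",223,206,12),("bRT",311,208,12),("bLB",220,255,12),("bRB",311,259,12),("sLT",256,222,62),("sLB",254,240,62),("sRT",276,222,62),("sRB",274,241,62),("cockL",158.5,266.5,13.5),("cockR",182,246.5,13.5),("barrel",170,256.5,13.5),("stem",171,254.,44),("tieL",360.5,226,18),("tieR",410,245,18)]:P(l,"top",u,v,z)
for l,u,v,z in[("cockL",140,212.5,13.5),("cockR",173,210,13.5),("stem",158,205.5,44)]:P(l+" scene","scene",u,v,z)
fr={n:np.mean([optics.grab_frame(n).astype(float) for _ in range(3)],0) for n in("top","scene")}
for n in fr: np.save(f"pics/{n}.npy",fr[n])
# dark heads of tie rod
t=fr["top"]; g=cv2.cvtColor(t.astype(np.uint8),cv2.COLOR_BGR2GRAY); hsv=cv2.cvtColor(t.astype(np.uint8),cv2.COLOR_BGR2HSV)
for n,(x0,y0,w,h) in{"top":(350,210,70,48),"scene":(325,270,75,78)}.items():
    im=fr[n].astype(np.uint8);hs=cv2.cvtColor(im,cv2.COLOR_BGR2HSV)
    m=((hs[...,1]<45))[y0:y0+h,x0:x0+w].astype(np.uint8)
    m=cv2.morphologyEx(m,cv2.MORPH_CLOSE,np.ones((3,3)))
    k,L,S,C=cv2.connectedComponentsWithStats(m);i=1+S[1:,4].argmax()
    ys,xs=np.where(L==i);pts=np.c_[xs+x0,ys+y0].astype(np.float32)
    print(n,S[i],cv2.minAreaRect(pts),pts.mean(0))
    G=cv2.cvtColor(im,cv2.COLOR_BGR2GRAY)
    (c,sz,a)=cv2.minAreaRect(pts);b=cv2.boxPoints((c,sz,a))
    e=b[1]-b[0];f=b[2]-b[1];d=(e if np.linalg.norm(e)>np.linalg.norm(f) else f);
    if d[0]<0:d=-d
    u=d/np.linalg.norm(d);q=np.array([-u[1],u[0]]);c=np.array(c)
    for off in(-1.5,0,1.5):
        s=np.arange(-14,14.5,1);X=c+s[:,None]*u+off*q
        print(off,cv2.remap(G,X[:,0].astype(np.float32)[None],X[:,1].astype(np.float32)[None],cv2.INTER_LINEAR)[0])
E
```

```text
postLT [611.3 139.6]
RT [592.7 -86.5]
LB [511.3 153.2]
RB [484.4 -74.2]
baseLT [638.4 152.4]
bRT [ 614.1 -111.1]
bLB [492.2 168.4]
bRB [462.2 -97.5]
sLT [574.7  55.8]
sLB [523.3  64.8]
sRT [570.8  -1.6]
sRB [516.5   8.1]
cockL [470.8 349.5]
cockR [524.7 279. ]
barrel [497.7 315.1]
stem [501.5 305.9]
tieL [ 548.7 -251.9]
tieR [ 482.7 -390.3]
cockL scene [469.4 352. ]
cockR scene [527.2 274.9]
stem scene [501.2 303.1]
top [  7   9  59  32 502] ((385.63543701171875, 234.94024658203125), (59.02418518066406, 13.357504844665527), 21.194055557250977) [385.9 235.2]
-1.5 [126 131 119 119 111 125 140 129 130 152 164 162 163 159 150 152 160 159 158 152 131 126 144 158 153 136 122 119 124]
0 [144 150 155 147 126 136 149 126 121 159 170 171 166 135  76 110 158 170 169 165 146 121 143 165 166 156 154 153 154]
1.5 [120 120 123 124 123 139 139 121 132 155 162 162 160 144 129 143 168 166 167 169 144 122 139 158 159 145 137 146 143]
scene [ 10   9  60  65 795] ((363.0513610839844, 310.50262451171875), (74.25697326660156, 18.50600242614746), 47.950775146484375) [363.9 310.9]
-1.5 [147 155 163 151 144 168 188 194 194 192 178 143  99 134 173 194 196 196 195 184 158 148 165 182 191 189 174 157 156]
0 [153 174 176 155 148 172 186 191 192 191 185 174 158 170 186 196 197 197 196 186 162 149 167 185 193 192 182 167 163]
1.5 [138 159 164 149 143 158 170 175 175 176 176 176 175 176 178 180 179 181 180 170 144 140 156 172 176 176 167 154 148]
```

```bash
python3 - <<'E'
from h import *
M=np.zeros((600,800,3),np.uint8)
def st(n,x,y,w,h,s,lo,hi):
    f=np.load(f"pics/{n}.npy"); f=np.clip((f-lo)/(hi-lo)*255,0,255).astype(np.uint8); return crop(f,x,y,w,h,s)
a=st("top",366,220,38,30,10,90,185);M[:300,:380]=a
b=st("scene",340,288,40,44,10,110,205);M[:440,390:790]=b
c=st("top",214,200,104,68,3,0,255);M[330:330+204,:312]=c
cv2.imwrite("pics/m2.png",M)
E
```

```text
(no output)
```

View pics/m2.png

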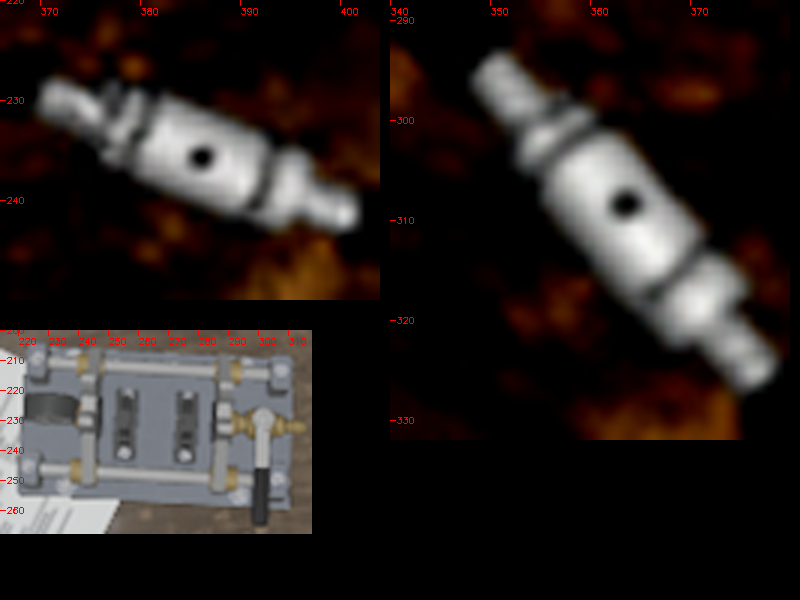

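The image-left end of the sleeve shows two grooves, at about (377.5,232) and (379.5,233) in the top view. The other end shows one, so +y is image-left and the tie rod's yaw is about -25°. Next I'll fit the cock, rig and rod from blob masks.

```bash
python3 - <<'E'
from h import *
np.set_printoptions(precision=1,suppress=True,linewidth=160)
print("hole",tri((385.65,235.15),(363.05,307.85)))
print("stem",tri((171.5,254.2),(158.2,205.4)))
# dark heads of tie rod by value mask
for n,(x0,y0,w,h) in{"top":(350,210,70,48),"scene":(325,270,75,78)}.items():
    im=np.load(f"pics/{n}.npy").astype(np.uint8);hs=cv2.cvtColor(im,cv2.COLOR_BGR2HSV)[y0:y0+h,x0:x0+w]
    for thr in (60,70):
        m=(hs[...,2]<thr).astype(np.uint8);k,L,S,C=cv2.connectedComponentsWithStats(m)
        print(n,thr,[(S[i,4],C[i]+[x0,y0]) for i in range(1,k) if S[i,4]>20])
# cock: gradient-free, bright neutral mask
for n,(x0,y0,w,h) in{"top":(152,238,38,34),"scene":(136,198,44,22)}.items():
    im=np.load(f"pics/{n}.npy").astype(np.uint8);g=cv2.cvtColor(im,cv2.COLOR_BGR2GRAY)[y0:y0+h,x0:x0+w]
    big=cv2.resize(g,None,fx=8 if n=="top" else 9,fy=8 if n=="top" else 9,interpolation=cv2.INTER_CUBIC)
    cv2.imwrite(f"pics/{n}_c.png",cv2.createCLAHE(4,(3,3)).apply(big))
a=cv2.imread("pics/top_c.png");b=cv2.imread("pics/scene_c.png")
M=np.zeros((600,720,3),np.uint8);M[:a.shape[0],:a.shape[1]]=a;M[300:300+b.shape[0],:b.shape[1]]=b
im=np.load("pics/top.npy").astype(np.uint8)
c=cv2.resize(im[212:248,272:312],None,fx=9,fy=9,interpolation=cv2.INTER_CUBIC);M[:324-24,330:690]=c[:300]
cv2.imwrite("pics/m3.png",M)
E
```

```text
hole (array([ 515.1, -319.4,   33.4]), np.float64(1.7764923230007608))
stem (array([501.6, 304. ,  43.1]), np.float64(1.744678446597757))
top 60 [(np.int32(27), array([407., 247.]))]
top 70 [(np.int32(29), array([358.4, 225.9])), (np.int32(48), array([407.7, 245.2]))]
scene 60 [(np.int32(43), array([340.2, 289.9])), (np.int32(26), array([379.2, 332.1])), (np.int32(26), array([382.7, 340.3]))]
scene 70 [(np.int32(71), array([341.2, 289.1])), (np.int32(75), array([381.6, 336. ]))]
```

View pics/m3.png

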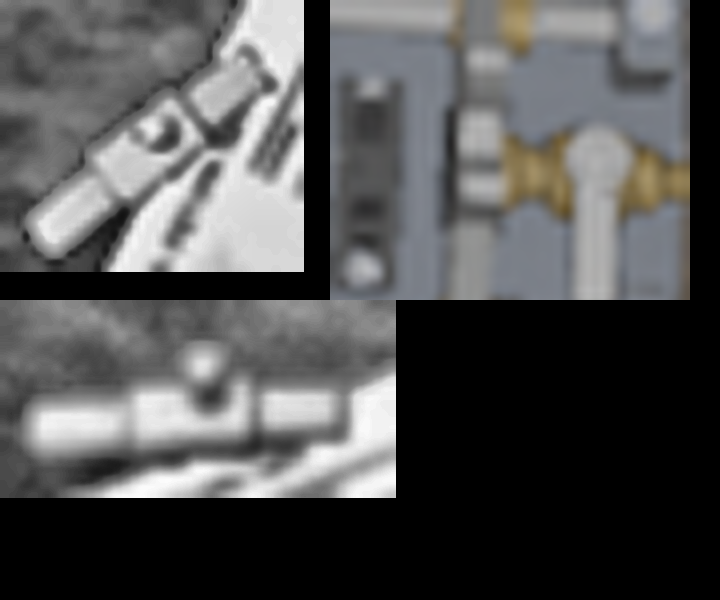

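The zoom shows the cock's ends in the top view at (156.6,266.9) and (183.8,246.6), with the stem top near (170.7,253.6). In the scene view the ends are at (138.7,211.7) and (173.9,209.8), with the stem at (158.1,204.2). The slot in the right plate is also visible. Next comes a fit of the cock, rig and rod poses to these points.

```bash
python3 - <<'E'
from h import *
from scipy.optimize import least_squares
np.set_printoptions(precision=1,suppress=True,linewidth=160)
def fit(name,obs,x0):
    def W(p,q): c,s=np.cos(p[2]),np.sin(p[2]); return np.array([p[0]+c*q[0]-s*q[1],p[1]+s*q[0]+c*q[1],q[2]])
    f=lambda p:np.concatenate([proj(n,W(p,q))-uv for n,uv,q in obs])
    r=least_squares(f,x0,x_scale=[1,1,.01],loss="soft_l1"); print(name,r.x[:2],np.degrees(r.x[2]).round(2));print(r.fun.reshape(-1,2).round(1).tolist());return r.x
# cock: y dir toward image-left
fit("cock",[("top",(156.6,266.9),(0,50,13.5)),("top",(183.8,246.6),(0,-50,13.5)),("top",(170.7,253.6),(0,0,44)),
 ("scene",(138.7,211.7),(0,50,13.5)),("scene",(173.9,209.8),(0,-50,13.5)),("scene",(158.1,204.2),(0,0,42))],[498,312,.9])
o=.4
rig=[("top",(226-o,211-o),(52,112,70)),("top",(305-o,212-o),(52,-112,70)),("top",(223-o,246-o),(-52,112,70)),("top",(304-o,250-o),(-52,-112,70))]
base=[("top",(u-o,v-o),q) for u,v,q in[(223,206,(75,135,12)),(311,208,(75,-135,12)),(220,255,(-75,135,12)),(311,259,(-75,-135,12))]]
sad=[("top",(u-o,v-o),q) for u,v,q in[(256,221.5,(25,30,58)),(254,240,(-25,30,58)),(276,222,(25,-30,58)),(274,241,(-25,-30,58))]]
fit("base",base,[550,30,-.1]);p=fit("saddles",sad,[550,30,-.1]);fit("posts",rig,[550,30,-.1]);p=fit("all",base+sad,[550,30,-.1])
R_=lambda q:np.array([p[0]+np.cos(p[2])*q[0]-np.sin(p[2])*q[1],p[1]+np.sin(p[2])*q[0]+np.cos(p[2])*q[1],q[2]])
for q in[(75,-135,12),(-75,-135,12),(-75,135,12),(75,135,12),(0,70,157),(0,-70,157),(0,-100,93),(-100,-100,93)]:print(q,"top",proj("top",R_(q)),"scene",proj("scene",R_(q)))
fit("tie",[("top",(358.4,225.9),(0,77.5,20)),("top",(407.7,245.2),(0,-77.5,20)),("scene",(341.2,289.1),(0,77.5,18)),("scene",(381.6,336),(0,-77.5,18)),("top",(385.65,235.15),(0,0,33)),("scene",(363.05,307.85),(0,0,33))],[515,-319,-.4])
E
```

```text
cock [500.1 313.2] 34.97
[[0.3, -0.5], [0.4, -1.6], [-2.3, 1.1], [1.2, 0.0], [0.1, 0.2], [-2.9, 0.6]]
base [553.  29.] -5.84
[[-0.8, -0.5], [1.0, 0.4], [-0.5, 0.5], [0.4, -0.4]]
saddles [548.3  32.8] -8.28
[[-0.7, 0.3], [-0.1, -1.0], [0.0, 1.4], [0.8, -0.4]]
posts [551.   33.9] -5.99
[[0.3, -0.7], [-0.8, 1.1], [1.3, 0.5], [-0.5, -0.7]]
all [551.   30.9] -5.85
[[-1.3, 0.2], [0.4, 1.1], [-1.1, 1.2], [-0.2, 0.3], [-0.5, -0.2], [0.8, -1.5], [0.3, -0.1], [1.8, -1.8]]
(75, -135, 12) top [311.  208.7] scene [301.8 246.2]
(-75, -135, 12) top [310.4 258.9] scene [271.  285.6]
(-75, 135, 12) top [218.5 255.8] scene [193.2 233.6]
(75, 135, 12) top [221.3 205.8] scene [226.7 201.3]
(0, 70, 157) top [238.8 223.5] scene [225.2 194.7]
(0, -70, 157) top [291.4 225.3] scene [269.4 220.8]
(0, -100, 93) top [300.9 229.2] scene [278.  241.6]
(-100, -100, 93) top [300.2 265.2] scene [254.6 269.4]
tie [ 515.2 -317.4] -26.43
[[0.9, -0.3], [1.4, 0.5], [-1.7, -3.3], [1.8, 0.7], [-0.5, -0.1], [-1.2, -0.3]]
```

The rig comes out at about (552,31) with yaw -5.9°, the cock at about (501,309) with yaw 35°, and the tie rod at (515,-318) with yaw -26.4°. All agree with the given sizes to a few mm, and I'll refine them relative to the held parts. Next is a helper that works out rows, then the move to the cock.

```bash
cat >> h.py <<'E'
def plan(pos,rpy,n,frm=None):
    "constant tool-frame row, n times, from measured (or given) pose to the target"
    s=env.state(); p0,r0=frm if frm is not None else (s["ee_pos"],s["ee_rot"])
    A=R.from_euler("xyz",r0,degrees=True);B=R.from_euler("xyz",rpy,degrees=True)
    w=(A.inv()*B).as_rotvec()/n
    S=sum((A*R.from_rotvec(w*k)).as_matrix() for k in range(n))
    d=np.linalg.solve(S,np.asarray(pos,float)-p0)
    print(n,"x row:",d.round(2),np.degrees(w).round(3))
E
python3 - <<'E'
from h import *
plan([500.8,309,110],[180,0,125],12,([192.7,541.7,232.8],[180,0,160.35]))
E
```

```text
12 x row: [-32.68  -0.69  10.23] [ 0.    -0.     2.946]
```

```bash
python3 drive.py '-32.7 -0.7 10.2 0 0 2.95;-32.7 -0.7 10.2 0 0 2.95;-32.7 -0.7 10.2 0 0 2.95;-32.7 -0.7 10.2 0 0 2.95;-32.7 -0.7 10.2 0 0 2.95;-32.7 -0.7 10.2 0 0 2.95;-32.7 -0.7 10.2 0 0 2.95;-32.7 -0.7 10.2 0 0 2.95' 70
python3 drive.py '-32.7 -0.7 10.2 0 0 2.95;-32.7 -0.7 10.2 0 0 2.95;-32.7 -0.7 10.2 0 0 2.95;-32.7 -0.7 10.2 0 0 2.95;0 0 0 0 0 0;0 0 0 0 0 0'
python3 - <<'E'
from h import *
s=env.state();print(s["ee_pos"],s["ee_rot"],s["qpos"].round(1),s["force"])
M=np.zeros((600,800,3),np.uint8)
f=optics.grab_frame("top");c=crop(f,130,225,80,60,5);M[:300,:400]=c
f=optics.grab_frame("scene");c=crop(f,110,160,80,70,5);M[:350,400:]=c
cv2.imwrite("pics/m4.png",M)
plan([500.8,309,22],[180,0,125],3)
E
```

```text
time_s: 1.2
ee_pos: [416.3, 406.7, 150.8]
ee_rot: [180.0, -0.0, 136.7]
force: [-0.2, -0.1, -0.2]
gripper_width: 69.8
gripper_force: 0.0
time_s: 1.8
ee_pos: [501.3, 308.8, 110.2]
ee_rot: [-180.0, -0.0, 124.9]
force: [-0.8, -0.0, 0.6]
gripper_width: 70.0
gripper_force: 0.0
[501.31463174 308.76049148 110.18890749] [-1.79980524e+02 -3.15924948e-02  1.24945989e+02] [30.5 25.3 97.7  0.  57.  -4.5] [-0.77594272 -0.04702521  0.55365735]
3 x row: [-0.24 -0.2  29.58] [ 0.015 -0.008  0.021]
```

```bash
python3 drive.py '0 0 30 0 0 0;0 0 30 0 0 0;0 0 20 0 0 0;0 0 8 0 0 0;0 0 0 0 0 0'; python3 drive.py '0 0 0 0 0 0;0 0 0 0 0 0;0 0 0 0 0 0;0 0 0 0 0 0;0 0 0 0 0 0;0 0 0 0 0 0' 15 30; python3 drive.py '0 0 -30 0 0 0;0 0 -40 0 0 0;0 0 -50 0 0 0;0 0 -50 0 0 0;0 0 -8 0 0 0;0 0 0 0 0 0'
python3 - <<'E'
from h import *
s=env.state();print(s["ee_pos"],s["ee_rot"])
plan([552,31,200],[180,0,84.1],9)
E
```

```text
time_s: 2.4
ee_pos: [500.3, 309.7, 21.8]
ee_rot: [-179.9, -0.0, 125.1]
force: [1.2, 0.4, -1.0]
gripper_width: 70.2
gripper_force: 0.0
time_s: 3.0
ee_pos: [501.4, 309.2, 22.6]
ee_rot: [180.0, 0.0, 125.0]
force: [-0.4, -0.5, 1.2]
gripper_width: 26.3
gripper_force: 30.0
time_s: 3.6
ee_pos: [501.5, 309.2, 201.6]
ee_rot: [179.8, 0.0, 125.0]
force: [-0.2, -0.3, -4.3]
gripper_width: 26.1
gripper_force: 30.0
[501.47996076 309.23336545 201.58315367] [1.79837463e+02 1.03539963e-02 1.25013681e+02]
9 x row: [-31.88  -3.65   0.17] [ 0.018 -0.005  4.546]
```

```bash
python3 drive.py '-31.9 -3.7 0 0 0 4.55;-31.9 -3.7 0 0 0 4.55;-31.9 -3.7 0 0 0 4.55;-31.9 -3.7 0 0 0 4.55;-31.9 -3.7 0 0 0 4.55;-31.9 -3.7 0 0 0 4.55;-31.9 -3.7 0 0 0 4.55;-31.9 -3.7 0 0 0 4.55'
python3 drive.py '-31.9 -3.7 0 0 0 4.55;0 0 0 0 0 0;0 0 0 0 0 0;0 0 0 0 0 0'
python3 - <<'E'
from h import *
s=env.state();print(s["ee_pos"],s["ee_rot"])
M=np.zeros((600,800,3),np.uint8)
f=optics.grab_frame("top");np.save("pics/t5.npy",f);c=crop(f,214,190,100,80,5);M[:400,:500]=c
f=optics.grab_frame("scene");np.save("pics/s5.npy",f);c=crop(f,190,160,100,100,3);M[:300,500:]=c
for q in[(0,0,200),]:print(proj("top",s["ee_pos"]),proj("scene",s["ee_pos"]))
cv2.imwrite("pics/m5.png",M)
E
```

```text
time_s: 4.4
ee_pos: [554.0, 60.8, 196.6]
ee_rot: [-179.6, 0.0, 88.4]
force: [0.7, -0.4, -3.8]
gripper_width: 26.1
gripper_force: 30.0
time_s: 4.8
ee_pos: [550.5, 31.2, 198.6]
ee_rot: [-179.8, -0.0, 84.1]
force: [0.3, 0.4, -2.8]
gripper_width: 26.5
gripper_force: 30.0
[550.50811085  31.23259458 198.63560835] [-1.79814561e+02 -9.38695851e-03  8.41167725e+01]
[264.89234381 222.05142548] [246.34737794 196.7165029 ]
```

View pics/m5.png

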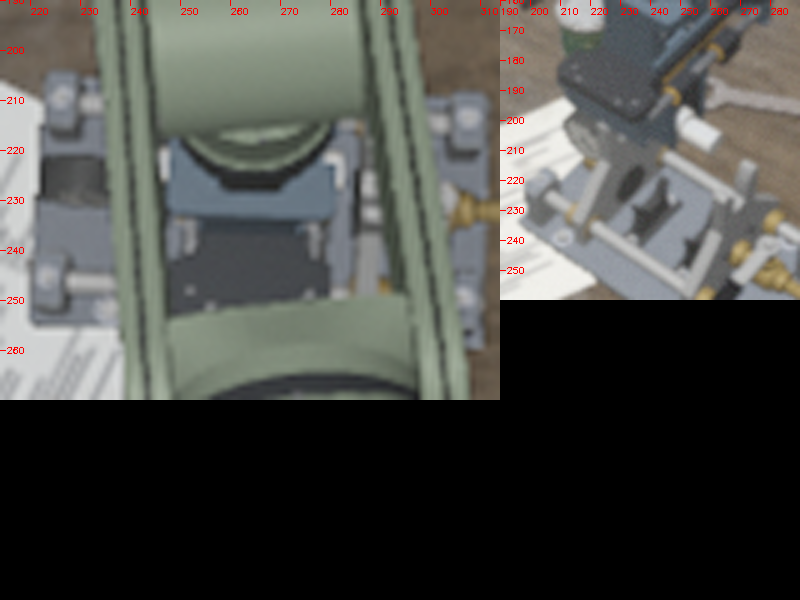

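The top view shows the cock's ends peeking out beside the gripper, the left at about (245.6,222) and the right at (282.2,222). The scene view shows its right end clearly at (260.5,204). Now I'll measure the cock's offset along its axis in the hand.

```bash
python3 - <<'E'
from h import *
np.set_printoptions(precision=1,suppress=True,linewidth=160)
p=np.array([550.5,31.2,198.6]);a=np.radians(-5.9);Y=np.array([-np.sin(a),np.cos(a),0]);c=p-[0,0,8.5]
for s in(56,50,44,40,-40,-44,-50,-56):print(s,proj("top",c+Y*s),proj("scene",c+Y*s))
t=np.load("pics/t5.npy");sc=np.load("pics/s5.npy")
g=cv2.cvtColor(t,cv2.COLOR_BGR2GRAY);print(g[216:230,242:250]);print(g[216:230,277:287])
M=np.zeros((330,800,3),np.uint8)
M[:320,:400]=crop(sc,240,188,40,32,10)
M[:300,410:790]=crop(t,278,200,19,15,20)
cv2.imwrite("pics/m6.png",M)
E
```

```text
56 [243.3 221.9] [228.6 188.7]
50 [245.7 221.9] [230.5 189.8]
44 [248. 222.] [232.4 190.9]
40 [249.5 222.1] [233.6 191.6]
-40 [280.3 223.1] [259.6 206.6]
-44 [281.9 223.2] [260.9 207.4]
-50 [284.2 223.2] [262.9 208.6]
-56 [286.5 223.3] [264.9 209.8]
[[140 117  75  71  83  91  91  89]
 [139 121  82  68  76  82  92  90]
 [139 123  84  67  70  79 104 101]
 [139 126  89  80 114 120 113 106]
 [138 133  99 103 166 163 121 116]
 [138 133  98 108 178 171 116 116]
 [137 134  99  97 176 167 106 115]
 [139 136 101  79 169 168 106 114]
 [138 136 105  72 167 168 111 116]
 [139 137 108  58 145 153 112 116]
 [139 139 110  63  87 107 115 117]
 [139 139 115  70  59  90 115 118]
 [140 140 117  73  65  94 117 117]
 [140 139 120  80  64  95 117 117]]
[[ 96 105  72  60  98 116 119 106  94 103]
 [119  96  43  67 107 126 126 122 103  95]
 [ 95  52  59 102 123 126 126 128 110  92]
 [ 54  41  88 119 123 122 125 126 110  89]
 [ 41  82 137 153 146 133 122 125 109  88]
 [ 66 124 176 191 187 159 122 126 109  87]
 [ 97 131 161 173 187 171 125 128 109  86]
 [112 115 107  99 164 172 129 121  93  82]
 [117 114 112 106 167 174 129 104  56 100]
 [115 114 114 103 171 173 121  99  49 121]
 [115 116 115 105 168 165 110  98  46 128]
 [115 115 115 105 140 142 118  96  39 141]
 [114 114 114 108 113 124 130  98  39 132]
 [115 114 115 112 121 128 130  98  45 103]]
```

View pics/m6.png

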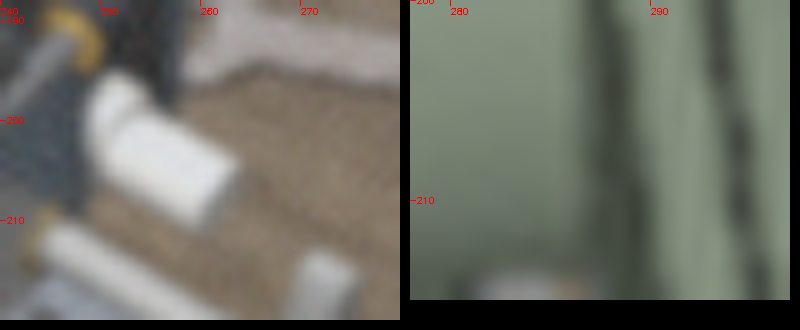

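The cock sits about +3 mm along the axis in the hand, so I'll shift the TCP to (551.7,28) and descend in steps.

```bash
python3 - <<'E'
from h import *
plan([551.7,28,90],[180,0,84.1],4)
E
```

```text
4 x row: [-0.86  0.3  27.36] [-0.023 -0.002  0.013]
```

```bash
python3 drive.py '-3.4 1.2 0 0 0 0;0 0 28 0 0 0;0 0 28 0 0 0;0 0 28 0 0 0;0 0 24 0 0 0;0 0 0 0 0 0;0 0 0 0 0 0'
python3 - <<'E'
from h import *
np.set_printoptions(precision=1,suppress=True,linewidth=160)
s=env.state();print(s["ee_pos"],s["ee_rot"],s["force"])
f=optics.grab_frame("scene");cv2.imwrite("pics/s7.png",cv2.resize(f[170:290,180:310],None,fx=5,fy=5,interpolation=cv2.INTER_CUBIC))
p=s["ee_pos"];a=np.radians(-5.9);Y=np.array([-np.sin(a),np.cos(a),0])
for k in(-44,-47,-50):print(k,(proj("scene",p-[0,0,8.5]+Y*(k+3))+.4-[180,170])*5)
E
```

```text
time_s: 5.6
ee_pos: [552.4, 27.3, 92.7]
ee_rot: [180.0, -0.0, 84.1]
force: [0.2, -0.0, -3.8]
gripper_width: 26.3
gripper_force: 30.0
[552.4  27.3  92.7] [180.   -0.   84.1] [ 0.2 -0.  -3.8]
-44 [405.4 314. ]
-47 [410.  316.8]
-50 [414.6 319.7]
```

View pics/s7.png

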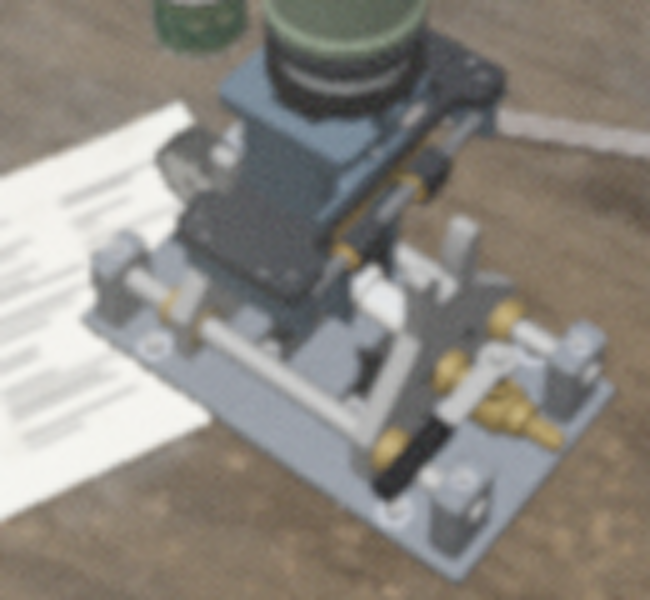

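The cock sits between the plates, with its right end at about (385,300) just inside the right plate and no contact force. I'll keep lowering.

```bash
python3 drive.py '0 0 10 0 0 0;0 0 6 0 0 0;0 0 4 0 0 0;0 0 0 0 0 0';  python3 drive.py '0 0 3 0 0 0;0 0 2 0 0 0;0 0 1 0 0 0;0 0 0 0 0 0;0 0 0 0 0 0'
```

```text
time_s: 6.05
ee_pos: [554.2, 27.2, 75.4]
ee_rot: [179.7, -0.1, 84.0]
force: [-0.9, -1.0, 13.8]
gripper_width: 26.1
gripper_force: 30.0
time_s: 6.55
ee_pos: [554.4, 27.2, 73.6]
ee_rot: [179.5, -0.1, 84.0]
force: [-9.8, -0.8, 42.5]
gripper_width: 26.4
gripper_force: 30.0
```

There was contact at TCP z of about 76, so the cock is riding on a saddle cheek. I'll lift off and measure the rig's x from the two guide rods, sampling brightness across them in both views.

```bash
python3 drive.py '0 0 -10 0 0 0;0 0 -4 0 0 0;0 0 0 0 0 0'
python3 - <<'E'
from h import *
np.set_printoptions(precision=1,suppress=True,linewidth=180)
p=np.array([552,31.]);a=np.radians(-5.9);X=np.array([np.cos(a),np.sin(a)]);Y=np.array([-X[1],X[0]])
s=np.arange(-70,71,1.)
for n in("top","scene"):
    G=np.load(f"pics/{n}.npy").mean(2).astype(np.float32)
    for y in(-35,-15,0,15,35):
        uv=np.array([proj(n,[*(p+X*k+Y*y),45]) for k in s]).astype(np.float32)
        v=cv2.remap(G,uv[:,:1],uv[:,1:],cv2.INTER_CUBIC)[:,0]
        out=[]
        for c in(-52,52):
            m=abs(s-c)<13; w=np.clip(v[m]-np.median(v[abs(s-c)<18])-8,0,None); out.append((s[m]*w).sum()/w.sum())
        print(n,y,np.array(out),"mid",(out[0]+out[1])/2)
# base/line prints: profile along rig y at x=0,z=62 saddles
E
```

```text
time_s: 6.85
ee_pos: [551.7, 27.1, 80.0]
ee_rot: [-180.0, 0.0, 84.1]
force: [0.8, -0.4, -3.4]
gripper_width: 26.3
gripper_force: 30.0
top -35 [-52.3  52. ] mid -0.14255486627141778
top -15 [-51.9  52.9] mid 0.5102248914034249
top 0 [-51.7  53. ] mid 0.6446341472515904
top 15 [-51.3  53.1] mid 0.9234228579147619
top 35 [-50.7  53.5] mid 1.4037377340928465
scene -35 [-49.7  53.9] mid 2.1087329750740125
scene -15 [-49.1  53.3] mid 2.093212498562899
scene 0 [-48.9  55.6] mid 3.3648416173868547
scene 15 [-48.3  56.1] mid 3.8648975514902837
scene 35 [-47.8  56.3] mid 4.226219738790007
```

```bash
python3 - <<'E'
from h import *
np.set_printoptions(precision=1,suppress=True,linewidth=220)
p=np.array([553.5,31.]);a=np.radians(-7.3);X=np.array([np.cos(a),np.sin(a)]);Y=np.array([-X[1],X[0]])
def prof(n,x,s,z,ch):
    I=np.load(f"pics/{n}.npy").astype(np.float32)
    uv=np.array([proj(n,[*(p+X*x+Y*k),z]) for k in s]).astype(np.float32)
    v=cv2.remap(I,uv[:,:1],uv[:,1:],cv2.INTER_LINEAR)[:,0]
    return v[:,0]-v[:,2] if ch=="br" else v.mean(1)
for n in("top","scene"):
  for x in(-65,-25,25,35,65):
    s=np.arange(110,161,3.);print(n,x,"base +",prof(n,x,s,12,"br").astype(int),"-",prof(n,x,-s,12,"br").astype(int))
s=np.arange(-48,49,3.);print(s)
for n in("top","scene"):
  for x,z in((0,46),(14,54),(-14,54)): print(n,x,z,prof(n,x,s,z,"g").astype(int))
print("edges slot: along x at plates z157")
for n in("top","scene"):
  for y in(62,-62):
    k=np.arange(-30,31,3.)
    uv=np.array([proj(n,[*(p+X*q+Y*y),157]) for q in k]).astype(np.float32)
    print(n,y,cv2.remap(np.load(f"pics/{n}.npy").astype(np.float32),uv[:,:1],uv[:,1:],cv2.INTER_LINEAR)[:,0].mean(1).astype(int))
E
```

```text
top -65 base + [3 4 6 6 6 6 8 6 2 1 1 1 2 2 2 2 1] - [  0   0   2   3   4   4   5   9   8  -6 -23 -24 -24 -24 -25 -25 -25]
top -25 base + [12 12 12 12 13 12 12  9  3  2  1  1  1  2  3  2  2] - [  0   1  10  13  13  13  13  14   8 -15 -29 -28 -30 -31 -30 -29 -29]
top 25 base + [3 4 5 5 7 8 8 7 1 0 1 1 2 1 1 1 1] - [ 11  12  12  13  13  13  13  13   7 -13 -25 -25 -27 -31 -32 -28 -27]
top 35 base + [ 7  6  5  4  5  8 12  8  1  0  1  1  1  1  1  1  1] - [ 11   8   8   8   9  10  11  13   6 -15 -24 -23 -23 -25 -26 -25 -27]
top 65 base + [  2   5  10  10   7   9  11   8  -7 -19 -17 -17 -17 -12  -6  -4   0] - [  3   3  11  10   5   5  10  10  -1 -17 -22 -20 -20 -26 -27 -24 -24]
scene -65 base + [ 1  1  1  1  0  3  0 -4 -6 -6 -5 -4 -4 -4 -5 -5 -5] - [ 12   9   7   7   6   7   9  12  14   8 -10 -26 -29 -29 -32 -33 -33]
scene -25 base + [10  9  8  6  3  1  0  0  2  6  8  6  2  2  0 -3 -5] - [ 10   9   6   3   5  12  14  15  13   6 -13 -32 -36 -37 -36 -37 -38]
scene 25 base + [ -1  -3 -10 -18 -19 -13 -13  -7  -6  -5  -4  -3  -4  -5  -5  -5  -5] - [-61 -62 -66 -68 -67 -68 -66 -57 -25  -5 -14 -28
[... 1053 characters left out ...]
 14 54 [ 96 101 107 108 105  93  98 126 142 147 147 148 146 147 146 139 127 121 130 151 164 148 116  87  74  76  92 122 135 127 107  90  72]
scene -14 54 [166 146 100  68  65  77  95 111 131 144 146 146 146 147 146 131 103  85  70  59  58  59  66  68  76  88 106 117 129 118  90  66  58]
edges slot: along x at plates z157
top 62 [ 94 103 146 172 153 122 133 162 166 169 162 124 108 119 129 150 165 139 117 128 133]
top -62 [107  87 128 165 158 118 120 157 172 173 169 131 108 116 124 147 169 146 120 121 121]
scene 62 [ 94 112 142 170 158 141 149 168 165 165 159 149 138 132 139 154 167 155 132 114 110]
scene -62 [138 138 152 167 176 179 176 147 119 106 105 110 119 129 142 155 167 162 133 110 103]
```

The rig centre refines to about (553.3,29.3), yaw -7.3°. The arm partly hid the cock's left end, so the right-end readings are the reliable ones, and they put the in-hand offset at +4.5 mm. I'll shift to TCP (552.7,24.8), yaw 82.7°, and retry.

```bash
python3 - <<'E'
from h import *
plan([552.7,24.8,80],[180,0,82.7],2)
E
python3 drive.py '-1.1 0.7 0 0 0 0.7;-1.1 0.7 0 0 0 0.7;0 0 0 0 0 0;0 0 4 0 0 0;0 0 4 0 0 0;0 0 0 0 0 0'; python3 -c "
from h import *;s=env.state();print(s['force'],s['torque'])"
```

```text
2 x row: [-1.08  0.64  0.01] [-0.022  0.001  0.688]
time_s: 7.45
ee_pos: [553.3, 24.8, 72.4]
ee_rot: [180.0, -0.0, 82.7]
force: [-0.0, 0.5, 0.3]
gripper_width: 26.3
gripper_force: 30.0
[-0.02731005  0.48164383  0.26862011] [-0.15455999  0.21789752 -0.02978718]
```

Going deeper now, with almost no contact force at z 72.4. Continuing.

```bash
python3 drive.py '0 0 3 0 0 0;0 0 2 0 0 0;0 0 0 0 0 0;0 0 0 0 0 0'; python3 -c "
from h import *;s=env.state();print(s['force'],s['torque'])"
```

```text
time_s: 7.85
ee_pos: [554.0, 25.4, 68.6]
ee_rot: [179.9, -0.1, 82.6]
force: [-0.8, 3.5, 5.8]
gripper_width: 26.0
gripper_force: 30.0
[-0.78492562  3.49926724  5.84318848] [ 0.12921087  0.30669953 -0.04591282]
```

```bash
python3 drive.py '0.7 1.2 0 0 0 0;0 0 2 0 0 0;0 0 2 0 0 0;0 0 0 0 0 0;0 0 0 0 0 0'; python3 -c "
from h import *;s=env.state();print(s['force'],s['torque'])"
```

```text
time_s: 8.35
ee_pos: [554.9, 25.8, 65.5]
ee_rot: [179.9, -0.1, 82.6]
force: [-4.5, 2.9, 13.1]
gripper_width: 26.1
gripper_force: 30.0
[-4.45853779  2.93781893 13.1169999 ] [ 0.01942064  0.83552371 -0.09333664]
```

```bash
python3 drive.py '0 0 1 0 0 0;0 0 0 0 0 0;0 0 0 0 0 0'; python3 drive.py '0 0 0 0 0 0;0 0 0 0 0 0;0 0 0 0 0 0' 44;python3 drive.py '0 0 -15 0 0 0;0 0 -40 0 0 0;0 0 -50 0 0 0;0 0 -50 0 0 0;0 0 -20 0 0 0'
python3 - <<'E'
from h import *
plan([515.2,-318.5,200],[180,0,63.6],10)
E
```

```text
time_s: 8.65
ee_pos: [554.9, 26.0, 64.9]
ee_rot: [179.9, -0.1, 82.6]
force: [-5.0, 2.8, 15.2]
gripper_width: 26.4
gripper_force: 30.0
time_s: 8.95
ee_pos: [554.6, 25.2, 62.2]
ee_rot: [180.0, 0.0, 82.7]
force: [-0.4, 0.1, 0.2]
gripper_width: 43.5
gripper_force: 0.0
time_s: 9.45
ee_pos: [556.6, 25.2, 242.4]
ee_rot: [179.5, -0.1, 82.7]
force: [0.5, 0.1, -0.8]
gripper_width: 43.8
gripper_force: 0.0
10 x row: [-34.35   5.45   4.23] [ 0.047 -0.016  1.906]
```

```bash
python3 drive.py '-34.3 5.5 4 0 0 1.9;-34.3 5.5 4 0 0 1.9;-34.3 5.5 4 0 0 1.9;-34.3 5.5 4 0 0 1.9;-34.3 5.5 4 0 0 1.9;-34.3 5.5 4 0 0 1.9;-34.3 5.5 4 0 0 1.9;-34.3 5.5 4 0 0 1.9' 70;python3 drive.py '-34.3 5.5 4 0 0 1.9;-34.3 5.5 4 0 0 1.9;0 0 0 0 0 0;0 0 0 0 0 0'
python3 - <<'E'
from h import *
np.set_printoptions(precision=1,suppress=True,linewidth=160)
s=env.state();print(s["ee_pos"],s["ee_rot"])
t=optics.grab_frame("top");sc=optics.grab_frame("scene");np.save("pics/t8.npy",t);np.save("pics/s8.npy",sc)
M=np.zeros((560,800,3),np.uint8);M[:270,:480]=crop(t,220,200,80,45,6);M[:560,480:800]=crop(sc,205,185,64,112,5)[:560];cv2.imwrite("pics/m8.png",M)
rig=np.array([553.5,29.3]);a=np.radians(-7.3);X=np.array([np.cos(a),np.sin(a)]);Y=np.array([-X[1],X[0]])
for q in[(0,0,86),(0,50,55.5),(0,-50,55.5),(0,20,55.5),(0,-20,55.5)]:
    w=[*(rig+X*q[0]+Y*q[1]),q[2]];print(q,proj("top",w),proj("scene",w))
plan([515.2,-318.5,100],[180,0,63.6],3)
E
```

```text
time_s: 10.25
ee_pos: [530.6, -252.4, 204.6]
ee_rot: [-180.0, -0.0, 67.4]
force: [-0.2, 0.1, 0.3]
gripper_width: 70.1
gripper_force: 0.0
time_s: 10.65
ee_pos: [513.3, -318.6, 196.6]
ee_rot: [-179.9, -0.0, 63.6]
force: [-1.4, 0.1, 0.3]
gripper_width: 70.4
gripper_force: 0.0
[ 513.3 -318.6  196.6] [-179.9   -0.    63.6]
(0, 0, 86) [265.7 227.4] [247.8 223.8]
(0, 50, 55.5) [248.4 228. ] [233.8 221.3]
(0, -50, 55.5) [283. 230.] [262.4 240. ]
(0, 20, 55.5) [258.8 228.6] [242.2 226.8]
(0, -20, 55.5) [272.6 229.4] [253.6 234.2]
3 x row: [-0.1  0.6 32.4] [-0. -0.  0.]
```

View pics/m8.png

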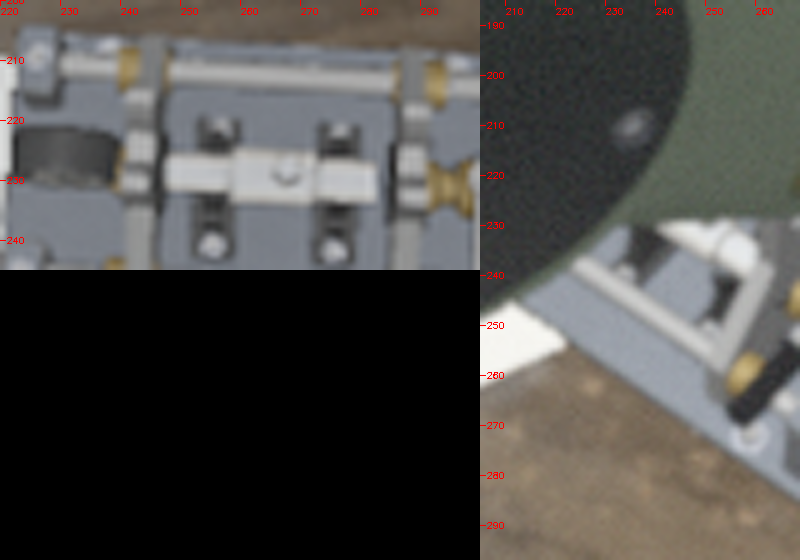

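The cock lies stem up in both saddles: barrel at 258.3..272.6, ends at about 247 and 282, stem on top, clear of the right plate and close to the left seal. Now the tie rod.

```bash
python3 drive.py '0.4 1.7 40 0 0 0;0 0 45 0 0 0;0 0 45 0 0 0;0 0 30 0 0 0;0 0 10 0 0 0;0 0 4 0 0 0;0 0 0 0 0 0'; python3 drive.py '0 0 0 0 0 0;0 0 0 0 0 0;0 0 0 0 0 0;0 0 0 0 0 0;0 0 0 0 0 0' 20 50
```

```text
time_s: 11.45
ee_pos: [516.5, -318.5, 24.4]
ee_rot: [179.9, 0.0, 63.7]
force: [-0.7, 0.0, 0.2]
gripper_width: 70.2
gripper_force: 0.0
time_s: 11.95
ee_pos: [516.3, -319.2, 23.8]
ee_rot: [179.8, 0.0, 63.7]
force: [2.6, -1.8, -0.1]
gripper_width: 32.9
gripper_force: 1.4
```

```bash
python3 drive.py '0 0 -20 0 0 0;0 0 -40 0 0 0;0 0 -50 0 0 0;0 0 -50 0 0 0;0 0 -50 0 0 0;0 0 -25 0 0 0;0 0 0 0 0 0;0 0 0 0 0 0'
python3 - <<'E'
from h import *
np.set_printoptions(precision=1,suppress=True,linewidth=160)
s=env.state();print(s["ee_pos"],s["ee_rot"],s["force"],s["torque"])
plan([553,29,256],[180,0,82.7],10)
E
```

```text
time_s: 12.75
ee_pos: [514.4, -317.9, 256.2]
ee_rot: [-179.8, -0.0, 63.7]
force: [0.5, -1.0, -6.0]
gripper_width: 29.1
gripper_force: 50.0
[ 514.4 -317.9  256.2] [-179.8   -0.    63.7] [ 0.5 -1.  -6. ] [-0.1  0.2  0. ]
10 x row: [34.4 -6.9  0.1] [-0.  -0.  -1.9]
```

```bash
python3 drive.py '34.4 -6.9 0 0 0 -1.9;34.4 -6.9 0 0 0 -1.9;34.4 -6.9 0 0 0 -1.9;34.4 -6.9 0 0 0 -1.9;34.4 -6.9 0 0 0 -1.9;34.4 -6.9 0 0 0 -1.9;34.4 -6.9 0 0 0 -1.9;34.4 -6.9 0 0 0 -1.9'; python3 drive.py '34.4 -6.9 0 0 0 -1.9;34.4 -6.9 0 0 0 -1.9;0 0 0 0 0 0;0 0 0 0 0 0;0 0 0 0 0 0'
python3 - <<'E'
from h import *
np.set_printoptions(precision=1,suppress=True,linewidth=200)
s=env.state();p=s["ee_pos"];print(p,s["ee_rot"])
t=optics.grab_frame("top");sc=optics.grab_frame("scene");np.save("pics/t9.npy",t);np.save("pics/s9.npy",sc)
a=np.radians(s["ee_rot"][2]-90);Y=np.array([-np.sin(a),np.cos(a),0])
k=np.arange(-100,101,4.)
for n,I in(("top",t),("scene",sc)):
  for dz in (-14,-5,4):
    uv=np.array([proj(n,p+[0,0,dz]+Y*q) for q in k]).astype(np.float32)
    print(n,dz,uv[[0,-1]]);print(np.c_[k,cv2.remap(I.astype(np.float32),uv[:,:1],uv[:,1:],cv2.INTER_LINEAR)[:,0].mean(1)].astype(int).T)
M=np.zeros((600,800,3),np.uint8);M[:300,:500]=crop(t,215,195,100,60,5);M[300:600,:480]=crop(sc,190,165,96,60,5);M[:300,510:798]=crop(sc,240,180,48,50,6);cv2.imwrite("pics/m9.png",M)
E
```

```text
time_s: 13.55
ee_pos: [554.3, -40.0, 254.3]
ee_rot: [-179.6, 0.0, 78.9]
force: [0.6, -1.0, -5.3]
gripper_width: 29.5
gripper_force: 50.0
time_s: 14.05
ee_pos: [553.8, 27.8, 256.3]
ee_rot: [-179.8, 0.1, 82.6]
force: [0.9, 0.7, -5.4]
gripper_width: 29.3
gripper_force: 50.0
[553.8  27.8 256.3] [-179.8    0.1   82.6]
top -14 [[306.4 220.2]
 [226.  215.4]]
[[-100  -96  -92  -88  -84  -80  -76  -72  -68  -64  -60  -56  -52  -48  -44  -40  -36  -32  -28  -24  -20  -16  -12   -8   -4    0    4    8   12   16   20   24   28   32   36   40   44   48   52
    56   60   64   68   72   76   80   84   88   92   96  100]
 [  69  103  135  127   79  129  136  107   67   73   90   92   85  136  145  119  115  116  115   83   49   43   42   50   65   76   78   69   60   50   45   50   68  108  119  117  115  126   74
   119  137  118  102  136  131   90  100  115   72   88   93]]
top -5 [[306.7 219.6]
 [225.7 214.8]]
[[-100  -96  -92  -88  -84  -80  -76  -72  -68  -64  -60  -56  -52  -48  -44  -40  -36  -32  -28  -24  -20  -16  -12   -8   -4    0    4    8   12   16   20   24   28   32   36   40   44 
[... 1874 characters left out ...]
3  122   74   77   76   78  104  112   67   64   75   91  116   90   79   79
    81   82   81   80   81   84   83   81   83   84   83   82]]
scene 4 [[283.6 199.7]
 [215.9 160.1]]
[[-100  -96  -92  -88  -84  -80  -76  -72  -68  -64  -60  -56  -52  -48  -44  -40  -36  -32  -28  -24  -20  -16  -12   -8   -4    0    4    8   12   16   20   24   28   32   36   40   44   48   52
    56   60   64   68   72   76   80   84   88   92   96  100]
 [ 105   90   57   51   59   85   87   87   90   89   87   91  115  142  148  137  126  164  184  170  145  172  188  179  114   72   76   91  113  101   64   68   78   82   83   80   79   81   83
    81   79   81   77   84   82   83   82   83   83   84   87]]
```

```bash
python3 - <<'E'
from h import *
np.set_printoptions(precision=1,suppress=True,linewidth=200)
rig=np.array([553.2,29.4]);a=np.radians(-7.3);X=np.array([np.cos(a),np.sin(a)]);Y=np.array([-X[1],X[0]])
t=np.load("pics/t8.npy").astype(np.float32)
k=np.arange(50,80,1.)
for x in(-19,19):
  for sg in(1,-1):
    uv=np.array([proj("top",[*(rig+X*x+Y*q*sg),157]) for q in k]).astype(np.float32)
    v=cv2.remap(t,uv[:,:1],uv[:,1:],cv2.INTER_CUBIC)[:,0].mean(1);g=np.gradient(v)
    print(x,sg,v.astype(int))
E
```

```text
-19 1 [ 73  53  51  65  88 111 133 153 161 167 170 167 167 169 168 164 160 147 129 111  88  69  56  50  55  63  70  74  79  83]
-19 -1 [ 80  62  50  57  80 111 139 154 164 173 174 176 177 175 175 175 172 166 160 145 130 117 107 105 106 109 115 115 112 107]
19 1 [ 88  82  80  85 100 117 136 152 160 166 168 166 166 168 167 164 160 150 137 123 113 111 114 119 124 129 130 128 128 128]
19 -1 [116 107  94  88  96 115 139 157 166 172 173 170 167 168 167 162 157 146 133 121 111 108 109 113 118 123 125 126 127 127]
```

The plates are symmetric about my rig centre, with steel at ±55..69. Target TCP is about (554.2,30.2), lowering in steps while watching the force.

```bash
python3 - <<'E'
from h import *
plan([554.2,30.2,186],[180,0,82.7],2)
E
python3 drive.py '2.4 0 30 0 0 0;0 0 30 0 0 0;0 0 10 0 0 0;0 0 0 0 0 0;0 0 0 0 0 0;0 0 0 0 0 0'
python3 -c "
from h import *;s=env.state();print(s['force'],s['torque']);plan([554.2,30.2,166],[180,0,82.7],2)"
```

```text
2 x row: [ 1.37 -0.14 35.63] [-0.057  0.016 -0.061]
time_s: 14.75
ee_pos: [556.1, 30.7, 190.1]
ee_rot: [179.8, -0.0, 82.6]
force: [-0.3, -0.1, -5.4]
gripper_width: 28.7
gripper_force: 50.0
[-0.32371008 -0.11682342 -5.42257932] [-0.09620235  0.06677625  0.00648457]
2 x row: [-0.39 -0.95 12.04] [ 0.102 -0.019 -0.028]
```

```bash
python3 drive.py '-0.3 0 10 0 0 0;0 0 8 0 0 0;0 0 0 0 0 0;0 0 0 0 0 0'; python3 drive.py '0 0 6 0 0 0;0 0 6 0 0 0;0 0 0 0 0 0;0 0 0 0 0 0';python3 -c "
from h import *;s=env.state();print(s['force'],s['torque'])"
```

```text
time_s: 15.15
ee_pos: [554.7, 30.6, 169.9]
ee_rot: [-180.0, 0.0, 82.7]
force: [-0.0, 0.6, -6.0]
gripper_width: 29.1
gripper_force: 50.0
time_s: 15.55
ee_pos: [554.2, 30.6, 157.6]
ee_rot: [-179.9, 0.0, 82.7]
force: [-1.8, 0.7, -6.3]
gripper_width: 28.7
gripper_force: 50.0
[-1.84969226  0.65034707 -6.29687642] [-0.07881539  0.45709221  0.14384673]
```

The heads have passed the plate tops without contact. Continuing down to the slot floor.

```bash
python3 drive.py '0 0 5 0 0 0;0 0 4 0 0 0;0 0 0 0 0 0;0 0 0 0 0 0'; python3 drive.py '0 0 4 0 0 0;0 0 3 0 0 0;0 0 0 0 0 0;0 0 0 0 0 0';python3 -c "
from h import *;s=env.state();print(s['force'],s['torque'])"
```

```text
time_s: 15.95
ee_pos: [554.4, 30.7, 148.9]
ee_rot: [-179.9, -0.0, 82.7]
force: [-2.4, 0.2, -6.8]
gripper_width: 28.8
gripper_force: 50.0
time_s: 16.35
ee_pos: [554.7, 30.7, 144.3]
ee_rot: [180.0, -0.0, 82.7]
force: [-8.0, 0.7, 7.8]
gripper_width: 29.1
gripper_force: 50.0
[-7.96048363  0.72564011  7.83528577] [0.1640451  1.5356513  0.14955807]
```

```bash
python3 drive.py '0 -1.5 0 0 0 0;0 0 1.5 0 0 0;0 0 1.5 0 0 0;0 0 0 0 0 0;0 0 0 0 0 0';python3 -c "
from h import *;s=env.state();print(s['force'],s['torque'])"
```

```text
time_s: 16.85
ee_pos: [554.7, 30.8, 143.6]
ee_rot: [179.7, -0.0, 82.7]
force: [-8.7, -0.2, 16.9]
gripper_width: 28.7
gripper_force: 50.0
[-8.72645369 -0.19980395 16.89417783] [0.06169845 1.73594038 0.18251404]
```

It's resting on the slot floors: force rises without further travel. Release, drop the TCP to the axis at z=135 and tilt back -40° with open fingers.

```bash
python3 drive.py '0 0 0 0 0 0;0 0 0 0 0 0;0 0 0 0 0 0' 50; python3 - <<'E'
from h import *
s=env.state();print(s["ee_pos"],s["ee_rot"],s["force"])
B=(R.from_euler("xyz",[180,0,82.7],degrees=True)*R.from_rotvec([np.radians(-40),0,0])).as_euler("xyz",degrees=True);print(B)
plan([553.8,29.8,135],B,6)
E
```

```text
time_s: 17.15
ee_pos: [554.8, 30.7, 140.0]
ee_rot: [179.8, -0.0, 82.7]
force: [-0.1, 0.1, -0.0]
gripper_width: 48.8
gripper_force: 0.0
[554.82441631  30.7224193  139.98824869] [ 1.79795655e+02 -2.83296011e-02  8.26564390e+01] [-0.0622135   0.09725849 -0.03445305]
[140.    0.   82.7]
6 x row: [-0.17 -0.39  0.77] [-6.633e+00 -2.000e-03 -9.000e-03]
```

```bash
python3 drive.py '-0.5 -0.5 5 0 0 0;0 0 0 -8 0 0;0 0 0 -8 0 0;0 0 0 -8 0 0;0 0 0 -8 0 0;0 0 0 -8 0 0;0 0 0 0 0 0;0 0 0 0 0 0'; python3 drive.py '0 0 0 0 0 0;0 0 0 0 0 0;0 0 0 0 0 0;0 0 0 0 0 0' 20 58
python3 -c "
from h import *;s=env.state();print(s['force'],s['torque'],s['qpos'].round(1))"
```

```text
time_s: 17.95
ee_pos: [555.7, 18.2, 134.8]
ee_rot: [147.8, 1.7, 81.3]
force: [0.3, -0.6, -0.1]
gripper_width: 50.0
gripper_force: 0.0
time_s: 18.35
ee_pos: [554.5, 17.8, 134.0]
ee_rot: [147.8, 1.8, 81.2]
force: [-2.2, 0.8, -2.6]
gripper_width: 29.2
gripper_force: 57.9
[-2.22661344  0.76326739 -2.56607659] [0.18571763 0.89089652 0.11716548] [  5.9  11.8 124.2 -35.9  15.9  46.4]
```

The tilt lost some reach near the wrist singularity (y drifted 12 mm along the sleeve, still on it). I'll turn slowly at first and check.

```bash
python3 drive.py '0 0 0 4 0 0;0 0 0 4 0 0;0 0 0 4 0 0;0 0 0 4 0 0'; python3 -c "
from h import *;s=env.state();print(s['force'],s['torque'],s['qpos'].round(1))"
```

```text
time_s: 18.75
ee_pos: [552.9, 17.9, 134.3]
ee_rot: [164.0, 1.8, 81.3]
force: [-6.2, -0.8, 1.7]
gripper_width: 29.1
gripper_force: 57.9
[-6.15964686 -0.78427075  1.668648  ] [-0.45593814  0.8425937   0.22253205] [  3.6  15.1 112.3  -8.3  37.7  17.9]
```

```bash
python3 drive.py '0 0 0 7 0 0;0 0 0 7 0 0;0 0 0 7 0 0;0 0 0 7 0 0;0 0 0 7 0 0;0 0 0 7 0 0;0 0 0 7 0 0;0 0 0 7 0 0'; python3 -c "
from h import *;s=env.state();print(s['force'],s['torque'],s['qpos'].round(1))"
```

```text
time_s: 19.55
ee_pos: [551.8, 18.6, 135.1]
ee_rot: [-139.5, 1.7, 81.4]
force: [-16.1, 3.1, -5.0]
gripper_width: 29.1
gripper_force: 58.1
[-16.10766187   3.10085886  -4.99266346] [0.19086453 0.87823801 1.02790586] [ -1.3  41.7  74.5   3.6 104.2   7.6]
```

```bash
python3 drive.py '0 0 0 0 0 0;0 0 0 0 0 0;0 0 0 -8 0 0;0 0 0 -8 0 0;0 0 0 -8 0 0;0 0 0 -8 0 0;0 0 0 -8 0 0;0 0 0 0 0 0' 50; python3 - <<'E'
from h import *
s=env.state();print(s["force"])
plan([554.0,29.0,135],[180,0,82.7],2)
B=(R.from_euler("xyz",[180,0,82.7],degrees=True)*R.from_rotvec([np.radians(-35),0,0])).as_euler("xyz",degrees=True)
plan([554.0,29,135],B,10,([554.0,29,135],[180,0,82.7]))
E
```

```text
time_s: 20.35
ee_pos: [551.6, 18.1, 136.1]
ee_rot: [179.6, 1.8, 81.3]
force: [-0.6, -0.7, 0.1]
gripper_width: 49.8
gripper_force: 0.0
[-0.64350522 -0.68177957  0.12372931]
2 x row: [5.56 0.37 0.44] [ 0.186  0.888 -0.71 ]
10 x row: [ 0.  0. -0.] [-3.5  0.  -0. ]
```

```bash
python3 drive.py '5.5 0.5 0.5 0 0.9 -0.7;5.5 0.5 0.5 0 0.9 -0.7;0 0 0 -6 0 0;0 0 0 -6 0 0;0 0 0 -4 0 0;0 0 0 -4 0 0;0 0 0 -4 0 0;0 0 0 -4 0 0'; python3 drive.py '0 0 0 -2 0 0;0 0 0 -2 0 0;0 0 0 0 0 0'; python3 -c "
from h import *;s=env.state();print(s['force'],s['torque'],s['qpos'].round(1))"
```

```text
time_s: 21.15
ee_pos: [560.0, 28.5, 133.6]
ee_rot: [151.5, -0.0, 82.6]
force: [0.5, -1.1, -1.1]
gripper_width: 50.3
gripper_force: 0.0
time_s: 21.45
ee_pos: [558.5, 28.2, 132.5]
ee_rot: [147.8, 0.1, 82.6]
force: [-0.4, -1.0, -1.4]
gripper_width: 50.2
gripper_force: 0.0
[-0.44441547 -1.02155283 -1.41068533] [-0.05151353  0.38729744  0.00767646] [  5.7  12.1 124.2 -30.   14.1  40.3]
```

```bash
python3 - <<'E'
from h import *
s=env.state()
plan([553.8,28.5,135],s["ee_rot"],2)
E
```

```text
2 x row: [-0.17 -1.32 -2.31] [0. 0. 0.]
```

```bash
python3 drive.py '-0.2 -1.3 -2.3 0 0 0;-0.2 -1.3 -2.3 0 0 0;0 0 0 0 0 0;0 0 0 0 0 0'; python3 drive.py '0 0 0 0 0 0;0 0 0 0 0 0;0 0 0 0 0 0;0 0 0 0 0 0' 20 58;  python3 drive.py '0 0 0 4 0 0;0 0 0 4 0 0;0 0 0 4 0 0;0 0 0 4 0 0'; python3 -c "
from h import *;s=env.state();print(s['force'],s['torque'],s['qpos'].round(1))"
```

```text
time_s: 21.85
ee_pos: [553.6, 28.6, 136.4]
ee_rot: [147.6, -0.0, 82.6]
force: [-0.3, -0.2, 0.0]
gripper_width: 50.4
gripper_force: 0.0
time_s: 22.25
ee_pos: [553.1, 28.6, 136.0]
ee_rot: [147.7, -0.0, 82.6]
force: [0.1, -0.6, -0.2]
gripper_width: 29.1
gripper_force: 58.0
time_s: 22.65
ee_pos: [553.3, 29.0, 136.7]
ee_rot: [163.7, -0.1, 82.7]
force: [-0.5, -2.2, 1.5]
gripper_width: 29.4
gripper_force: 58.0
[-0.48058396 -2.17169868  1.52432848] [-0.52902616 -0.05176705  0.03205335] [  3.5  14.6 112.5  -5.   36.9  14.4]
```

```bash
for i in 1; do python3 drive.py '0 0 0 6 0 0;0 0 0 6 0 0;0 0 0 6 0 0'; done; python3 -c "
from h import *;s=env.state();print(s['force'],s['torque'])"; python3 drive.py '0 0 0 6 0 0;0 0 0 6 0 0'; python3 -c "
from h import *;s=env.state();print(s['force'],s['torque'])";  python3 drive.py '0 0 0 6 0 0;0 0 0 6 0 0'; python3 -c "
from h import *;s=env.state();print(s['force'],s['torque'])"
```

```text
time_s: 22.95
ee_pos: [553.5, 28.6, 136.9]
ee_rot: [-178.2, -0.0, 82.7]
force: [-0.1, -0.8, -0.9]
gripper_width: 29.1
gripper_force: 58.0
[-0.14846713 -0.81540878 -0.90368296] [-0.37707084 -0.28563612  0.21467822]
time_s: 23.15
ee_pos: [553.8, 28.4, 136.8]
ee_rot: [-166.2, -0.0, 82.7]
force: [-0.8, 0.0, -0.2]
gripper_width: 28.7
gripper_force: 58.0
[-0.83627078  0.02696018 -0.16353737] [-0.26005896 -0.33436534  0.1537617 ]
time_s: 23.35
ee_pos: [553.9, 28.4, 136.7]
ee_rot: [-154.3, -0.0, 82.6]
force: [0.6, -0.3, 1.3]
gripper_width: 29.3
gripper_force: 58.0
[ 0.56627719 -0.30183011  1.33371173] [-0.28162515 -0.3930546   0.24473391]
```

```bash
T='from h import *;s=env.state();print(s["force"].round(1),s["torque"].round(2))'; python3 drive.py '0 0 0 5 0 0;0 0 0 0 0 0'|sed -n 3p; python3 -c "$T"; python3 drive.py '0 0 0 5 0 0;0 0 0 0 0 0'|sed -n 3p; python3 -c "$T"
```

```text
ee_rot: [-149.1, -0.0, 82.6]
[-1.1  0.   6.9] [-0.15  0.33  0.17]
ee_rot: [-144.3, -0.0, 82.6]
[ 0.5 -0.3  7. ] [-0.16  0.04  0.18]
```

```bash
T='from h import *;s=env.state();print(s["force"].round(1),s["torque"].round(2))'; python3 drive.py '0 0 0 6 0 0'|sed -n 3p; python3 -c "$T"; python3 drive.py '0 0 0 0 0 0;0 0 0 0 0 0;0 0 0 -8 0 0;0 0 0 -8 0 0;0 0 0 -8 0 0;0 0 0 -8 0 0;0 0 0 -8 0 0;0 0 0 0 0 0' 50
python3 - <<'E'
from h import *
np.set_printoptions(precision=1,suppress=True,linewidth=200)
rig=np.array([553.2,29.4]);a=np.radians(-7.3);X=np.array([np.cos(a),np.sin(a)]);Y=np.array([-X[1],X[0]])
for n in("top","scene"):
  t=optics.grab_frame(n).astype(np.float32);np.save(f"pics/{n}10.npy",t);t0=np.load("pics/t8.npy" if n=="top" else "pics/scene.npy").astype(np.float32)
  k=np.arange(40,86,2.)
  for x,z in((-19,157),(19,157),(-45,60),(45,60)):
   for sg in(1,-1):
    uv=np.array([proj(n,[*(rig+X*x+Y*q*sg),z]) for q in k]).astype(np.float32)
    print(n,x,z,sg,*[cv2.remap(q,uv[:,:1],uv[:,1:],cv2.INTER_CUBIC)[:,0].mean(1).astype(int) for q in(t0,t)])
E
```

```text
ee_rot: [-138.7, -0.0, 82.6]
[ 2.3  0.7 -1.3] [-0.26 -1.19  0.1 ]
time_s: 24.65
ee_pos: [548.6, 29.1, 137.6]
ee_rot: [-178.4, -0.0, 82.7]
force: [-0.2, 0.3, 0.2]
gripper_width: 50.1
gripper_force: 0.0
top -19 157 1 [194 196 195 176 137  73  51  88 133 161 170 167 168 160 129  88  56  55  70  79  85  83  81] [117 118 102  83  94 117 133 128 114  79  75 108 127 135 125 100  63  61  74  82  83  88  90]
top -19 157 -1 [197 201 190 150 104  80  50  80 139 164 174 177 175 172 160 130 107 106 115 112 102 100 116] [132 175 188 139  78  74 124 165 175 173 178 168 124  72  68  63  71 101 121 128 126 124  94]
top 19 157 1 [127 129 130 124 108  88  80 100 136 160 168 166 167 160 137 113 114 124 130 128 128 127 127] [108 110 111 105  92  65  70 106 126 132 123 102  79  93 119 130 129 122 115 116 127 129 126]
top 19 157 -1 [131 130 130 129 129 116  94  96 139 166 173 167 167 157 133 111 109 118 125 127 127 126 126] [ 71  99 120 112  93 109 145 163 139  84  60  68  65  90 118 129 129 117  87  70  99 121 130]
top -45 60 1 [120 123 123 124 124 122 111 102 108 127 144 146 148 144 134 116 100  96 103 1
[... 1617 characters left out ...]
13 111 109 106 110 113 114 113 111 123 146 167 176 181 181 179 175 170 165 162 162 160 159]
scene -45 60 -1 [111 121 143 155 155 158 158 161 165 167 165 160 141 116  97  96 101 105 105 103  94  75  55] [122 135 159 172 179 180 180 179 176 164 143 117 105 109 113 114 116 112 105  83  65  54  52]
scene 45 60 1 [184 185 183 171 149 128 115 106 100  97  99  98  98  97  98  99  96  96  98  98  99  98  96] [102 111 125 130 136 132 118  98  87  83  86  87  86  86  87  88  87  86  88  90  88  90  91]
scene 45 60 -1 [176 162 139 110  96  91  92  92  92  92  93  95  93  96 105 124 140 150 152 151 147 147 160] [ 55  54  52  52  58  67  77  90  99 105 104 103 113 135 151 160 163 163 157 158 173 192 204]
```

Torque jumped to -1.19 N m on the last 6°, and the right plate has drawn in about 4 mm, so the seals are on. One more short regrip to confirm it is tight.

```bash
python3 drive.py '0 5.2 2 -4 0 0;0 0 0 -6 0 0;0 0 0 0 0 0;0 0 0 0 0 0'; python3 drive.py '0 0 0 0 0 0;0 0 0 0 0 0;0 0 0 0 0 0;0 0 0 0 0 0' 20 58
T='from h import *;s=env.state();print(s["ee_rot"].round(1),s["force"].round(1),s["torque"].round(2))'
python3 -c "$T"; python3 drive.py '0 0 0 4 0 0' >/dev/null; python3 -c "$T";python3 drive.py '0 0 0 4 0 0' >/dev/null; python3 -c "$T"
```

```text
time_s: 25.15
ee_pos: [559.6, 28.0, 134.1]
ee_rot: [171.7, -0.0, 82.6]
force: [0.6, -0.1, -1.2]
gripper_width: 50.3
gripper_force: 0.0
time_s: 25.55
ee_pos: [554.2, 28.6, 132.6]
ee_rot: [172.3, 0.0, 82.6]
force: [-10.5, 3.6, 5.5]
gripper_width: 29.0
gripper_force: 58.0
[172.3   0.   82.6] [-10.5   3.6   5.5] [0.48 1.91 0.14]
[176.3   0.   82.6] [-8.9  1.1 -3.9] [0.11 1.02 0.08]
[-179.6    0.    82.6] [-9.6  2.1 -2.2] [0.19 1.29 0.09]
```

```bash
T='from h import *;s=env.state();print(s["ee_rot"].round(1),s["ee_pos"].round(1),s["force"].round(1),s["torque"].round(2))'
python3 drive.py '0 -1.5 0 0 0 0;0 0 0 0 0 0' >/dev/null; python3 -c "$T"; python3 drive.py '0 0 0 4 0 0;0 0 0 4 0 0' >/dev/null; python3 -c "$T";python3 drive.py '0 0 0 4 0 0' >/dev/null; python3 -c "$T"
```

```text
[-179.8    0.    82.6] [553.7  28.7 132.7] [-9.1  3.1  1.8] [0.22 1.16 0.08]
[-171.7   -0.    82.6] [553.4  28.7 132.8] [-9.7  1.9 -4.4] [0.01 0.44 0.06]
[-167.6   -0.    82.6] [553.2  28.8 132.8] [-10.7   2.3  -5.4] [0.04 0.44 0.04]
```

```bash
T='from h import *;s=env.state();print(s["ee_rot"].round(1),s["ee_pos"].round(1),s["force"].round(1),s["torque"].round(2))'
python3 drive.py '0 -1 0 4 0 0' >/dev/null; python3 -c "$T"; python3 drive.py '0 0 0 4 0 0' >/dev/null; python3 -c "$T";python3 drive.py '0 0 0 0 0 0;0 0 0 0 0 0' >/dev/null; python3 -c "$T"
```

```text
[-163.7   -0.    82.6] [552.9  28.8 132.8] [-8.9  2.4 -7.1] [-0.06 -0.24  0.05]
[-159.7   -0.    82.6] [552.8  28.8 132.9] [-9.7  2.7 -4.8] [0.08 0.27 0.07]
[-159.7   -0.    82.6] [552.8  28.9 132.9] [-10.5   0.8  -1.9] [0.08 0.48 0.08]
```

Resistance climbed to about 1.8 N m and then slipped, so the plates are tight. Release, back out and check the plates.

```bash
python3 drive.py '0 0 0 0 0 0;0 0 0 0 0 0;0 0 -25 0 0 0;0 0 -40 0 0 0;0 0 -40 -5 0 0;0 0 0 -8 0 0;0 0 0 -8 0 0;0 0 0 0 0 0' 56
python3 - <<'E'
from h import *
s=env.state()
plan([460,-26,230],[180,0,82.7],4)
E
```

```text
time_s: 27.45
ee_pos: [587.7, 24.0, 234.2]
ee_rot: [178.7, -0.0, 82.7]
force: [-0.2, 0.2, -0.2]
gripper_width: 55.9
gripper_force: 0.0
4 x row: [-16.48 -30.09   0.6 ] [ 0.337 -0.002 -0.012]
```

```bash
python3 drive.py '-16.5 -30 0 0.3 0 0;-16.5 -30 0 0.3 0 0;-16.5 -30 0 0.3 0 0;-16.5 -30 0 0.3 0 0;0 0 0 0 0 0;0 0 0 0 0 0;0 0 0 0 0 0' 0
python3 - <<'E'
from h import *
np.set_printoptions(precision=1,suppress=True,linewidth=200)
s=env.state();print(s["ee_pos"])
t=optics.grab_frame("top");sc=optics.grab_frame("scene");np.save("pics/t12.npy",t);np.save("pics/s12.npy",sc)
M=np.zeros((600,800,3),np.uint8);M[:360,:600]=crop(t,215,200,100,60,6);M[365:600,:400]=crop(sc,205,180,80,47,5);M[365:600,405:800]=crop(sc,240,205,79,47,5);cv2.imwrite("pics/m12.png",M)
# black grip of the lever: dark neutral blob near its expected place, top view
g=t.max(2)[235:275,285:315];m=(g<55).astype(np.uint8);k,L,S,C=cv2.connectedComponentsWithStats(m)
for i in range(1,k):
    if S[i,4]>15:
        c=C[i]+[285,235];print("grip blob",S[i],c,onz("top",*c,97)[:2])
rig=np.array([553.2,29.4]);a=np.radians(-7.3);X=np.array([np.cos(a),np.sin(a)]);Y=np.array([-X[1],X[0]])
print("expected grip mid",rig-97*Y-72*X, "pivot",rig-97*Y)
plan([460.4,-26.3,106],[180,0,82.7],4)
E
```

```text
time_s: 28.15
ee_pos: [465.3, -26.3, 231.4]
ee_rot: [179.8, -0.0, 82.6]
force: [-0.6, 0.2, -0.2]
gripper_width: 2.9
gripper_force: 0.0
[465.3 -26.3 231.4]
grip blob [ 0 24 16  5 30] [292.6 262.1] [450.7 -37.9]
expected grip mid [469.5 -57.7] pivot [540.9 -66.8]
4 x row: [-0.2 -1.1 31.2] [ 0. -0. -0.]
```

View pics/m12.png

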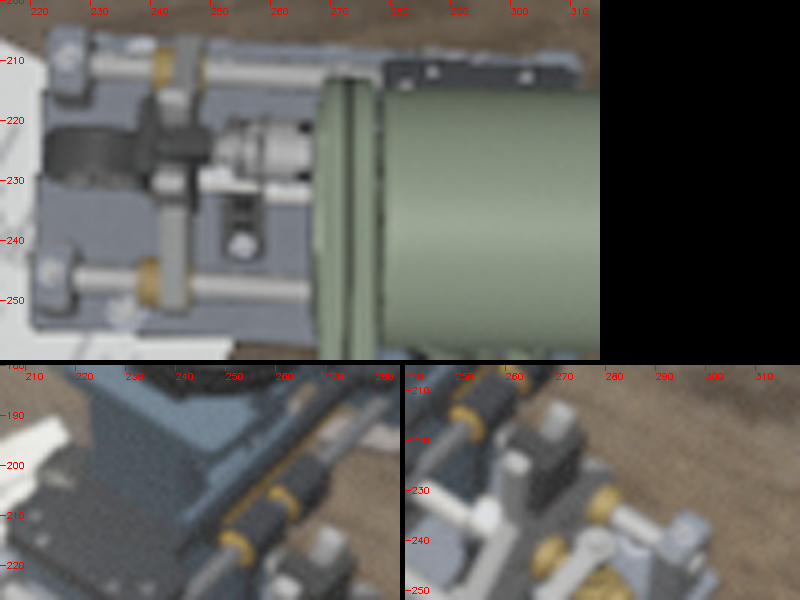

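The picture shows the rod hanging in both slots with its heads outside and against the plates, the cock's end against the right plate, and the lever still shut with its pivot at scene (278.7,239.7), as expected. Descend beside the lever grip.

```bash
python3 drive.py '-0.2 -3 35 0 0 0;0 0 40 0 0 0;0 0 35 0 0 0;0 0 12 0 0 0;0 0 2 0 0 0;0 0 0 0 0 0;0 0 0 0 0 0'
```

```text
time_s: 28.95
ee_pos: [461.9, -26.1, 108.0]
ee_rot: [179.7, -0.0, 82.6]
force: [0.0, 0.3, 0.8]
gripper_width: 0.2
gripper_force: 0.0
```

```bash
python3 drive.py '-5 0 1 0 0 0;-14 0 0 0 0 0;-14 0 0 0 0 0;-14 0 0 0 0 0;-14 7 0 0 0 0;-14 7 0 0 0 0;-13 7 0 0 0 0'; python3 drive.py '-8 10 0 0 0 0;-8 10 0 0 0 0;-3 8 0 0 0 0;-3 8 0 0 0 0;-3 8 0 0 0 0;0 4 0 0 0 0;0 0 0 0 0 0'
```

```text
time_s: 29.65
ee_pos: [470.8, -117.3, 106.4]
ee_rot: [179.8, -0.0, 82.6]
force: [-1.7, 1.5, 0.6]
gripper_width: 0.5
gripper_force: 0.7
time_s: 30.35
ee_pos: [514.4, -147.3, 106.0]
ee_rot: [179.9, 0.0, 82.7]
force: [-2.3, -2.5, -0.7]
gripper_width: 0.3
gripper_force: 1.1
```

```bash
python3 drive.py '0 3 0 0 0 0;0 0 0 0 0 0'; python3 drive.py '0 2 0 0 0 0;0 0 0 0 0 0'; python3 drive.py '0 2 0 0 0 0;0 0 0 0 0 0'
```

```text
time_s: 30.55
ee_pos: [514.7, -147.3, 105.9]
ee_rot: [-179.8, 0.0, 82.7]
force: [-8.9, -3.2, 3.7]
gripper_width: 0.5
gripper_force: 4.0
time_s: 30.75
ee_pos: [514.9, -147.3, 105.8]
ee_rot: [-179.6, 0.0, 82.7]
force: [-12.0, -2.2, 6.7]
gripper_width: 0.4
gripper_force: 6.0
time_s: 30.95
ee_pos: [515.0, -147.4, 105.8]
ee_rot: [-179.3, 0.0, 82.7]
force: [-15.8, -1.9, 9.1]
gripper_width: 0.5
gripper_force: 8.1
```

The lever is at its stop: force builds without motion. I'll back off, rise, move aside and verify.

```bash
python3 drive.py '0 -15 0 0 0 0;0 -25 0 0 0 0;0 -10 -40 0 0 0;0 0 -50 0 0 0;0 0 -50 0 0 0;-45 -20 -20 0 0 0;-45 -20 0 0 0 0;-45 -20 0 0 0 0'; python3 drive.py '-45 -10 0 0 0 0;-45 -10 0 0 0 0;-45 0 0 0 0 0;0 0 0 0 0 0;0 0 0 0 0 0'
python3 - <<'E'
from h import *
np.set_printoptions(precision=1,suppress=True,linewidth=200)
rig=np.array([553.2,29.4]);a=np.radians(-7.3);X=np.array([np.cos(a),np.sin(a)]);Y=np.array([-X[1],X[0]])
t=optics.grab_frame("top").astype(np.float32);np.save("pics/t14.npy",t)
t0=np.load("pics/t8.npy").astype(np.float32)
def pr(pts): 
    uv=np.array([proj("top",p) for p in pts]).astype(np.float32); return [cv2.remap(q,uv[:,:1],uv[:,1:],cv2.INTER_CUBIC)[:,0].mean(1).astype(int) for q in(t0,t)]
for x in(-19,19):
  for sg in(1,-1): print("plate",x,sg,*pr([[*(rig+X*x+Y*q*sg),157] for q in np.arange(46,80,2.)]))
g=t.max(2)
u,v=proj("top",[*(rig-170*Y),97]);u,v=int(u),int(v)
m=(g[v-20:v+20,u-30:u+25]<60).astype(np.uint8);k,L,S,C=cv2.connectedComponentsWithStats(m)
for i in range(1,k):
  if S[i,4]>15:
    ys,xs=np.where(L==i);r=cv2.minAreaRect(np.c_[xs+u-30,ys+v-20].astype(np.float32));b=cv2.boxPoints(r)
    W=np.array([onz("top",*q,97)[:2]-(rig-97*Y) for q in b]);c=W.mean(0)
    print(S[i,4],r,"centre rel pivot X,Y",c@X,c@Y,(W@X).round(),(W@Y).round())
print("shut place",pr([[*(rig-97*Y-q*X),97] for q in range(40,105,8)]))
E
```

```text
time_s: 31.75
ee_pos: [396.5, -266.3, 266.4]
ee_rot: [179.5, 0.1, 82.7]
force: [0.1, -0.4, 0.2]
gripper_width: 0.8
gripper_force: 0.0
time_s: 32.25
ee_pos: [359.1, -397.0, 264.5]
ee_rot: [179.8, -0.0, 82.5]
force: [-0.8, 0.1, -0.1]
gripper_width: 0.6
gripper_force: 0.0
plate -19 1 [176 137  73  51  88 133 161 170 167 168 160 129  88  56  55  70  79] [154  72  48  89 146 165 168 168 168 159 124  74  46  55  66  76  83]
plate -19 -1 [150 104  80  50  80 139 164 174 177 175 172 160 130 107 106 115 112] [137  79  76 127 168 177 174 180 172 125  61  43  43  65  99 111 109]
plate 19 1 [124 108  88  80 100 136 160 168 166 167 160 137 113 114 124 130 128] [109  84  78  99 132 152 164 168 167 165 144 110  92 110 124 130 130]
plate 19 -1 [129 129 116  94  96 139 166 173 167 167 157 133 111 109 118 125 127] [115  96 109 140 164 168 169 166 154 128  89  77  94 106 118 126 128]
93 ((326.0, 230.5), (5.0, 18.0), 90.0) centre rel pivot X,Y -0.1514438606589537 -71.42663866028549 [ 5.  8. -6. -9.] [-46. -96. -97. -47.]
shut place [array([174,  39,  42,  46,  48,  51,  56,  49,  97]), array([128, 131, 159, 132, 130, 126,  85,  79,  95])]
```

Verified: the lever grip lies on the -Y line (offset 0 mm in X, from 46 to 97 mm off the pivot). The plates drew in by about 6 mm in total, which closes them onto the 100 mm cock. Handing in.

```bash
python3 -c "
from workcell import env, optics, order
print(order.job_done())"
```

```text
the job is handed in; nothing more can be done
None
```

I handed the job in at about 32 s: the cock lies stem up in the saddles, the tie rod hangs in both slots and is turned tight, and the air lever is at its open stop. The hand-in gave no verdict. The first try at lowering the cock met about 43 N at the wrist, and I corrected its position before seating it.

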